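# Clamp a plaster mould in the pottery studio

## Robot

A 6-joint arm with a two-finger parallel gripper is mounted at the origin on the work surface. World frame = base frame: x ahead of the robot, y to its left, z up, the work surface at z = 0. Lengths are in m, angles in rad, forces in N, time in s.
With the tool pointing down it reaches from about 0.35 to 0.975 m from the base axis. Payload 4.9 kg.
Tool frame: the origin (TCP) lies at the very end of the fingers, on their centre line; the grasp point (between the pads) lies 19 mm behind it; z points along the fingers, y is the direction in which the jaws open and shut (so a half turn about z gives the same grasp; the last joint's range is limited). The gripper opens to 85 mm and grips with 20 to 120 N. Pads are 22 mm wide; open, the fingers measure 114 mm over their backs; the gripper's body (76 mm by 85 mm) begins 54 mm behind the grasp point. The pads swing forward as they close: fully open they stand 13 mm farther back than shut.
Start: joints at [-1.447, 0.053, 1.613, -0, 1.476, -0.119], TCP at [0.15, -0.607, 0.231] pointing down, gripper open.
Joint ranges: [-3.01, 3.01], [-1.01, 2.22], [0.06, 2.58], [-1.02, 4.17], [0.09, 2.62], [-3.14, 3.14]. Speed limits (rad/s): [2.57, 2.57, 3.14, 3.14, 3.14, 3.14].

## Interface

Orientations are given as a rotation vector (axis times angle).
In Python, from station import ctrl gives the robot as it stands.
- The arm moves only by the tool step_arm, never from a script. Its argument "moves" is a list of rows, each a list of 5 numbers: the opening, from 0 (shut) to 1 (fully open), then the shift along the world's x, y, z in m, then the turn about the world's z in degrees. A call has 1 to 20 rows; each row shifts and turns the pose as measured when the row begins; what a row does not reach is not made up. A row lasts 1/8 s, in which the tool goes at most 62.5 mm and 10.7 degrees, less where a joint would pass 70% of its speed; a pose out of reach is approached as far as the arm can. A call is refused whole if a number of a shift passes 0.0625 or a number of a turn 10.7, either way. A call with a gripper value outside its range is refused whole. The fingers move at their own pace and stop on an object; "newtons" is the grip in N (left out, the last holds). Time passes only in rows, so rows that do not move let the fingers close. It gives the time, the measured TCP pose, the force and the opening at its end, in the units of the state.
- ctrl.get_obs(): the state, without advancing time (a new reading comes with each control period).
- ctrl.get_image(name): name is "side" or "top"; returns a dict with "color" (384x512x3 uint8, red, green, blue), "camera_matrix" (3x3 intrinsics, pixels), "k1" (the pictures are not rectified: a ray, as slopes to the right and down, at radius r is drawn at 1 + k1 r^2 times it, then the intrinsics apply), "R" (3x3) and "t" (3): a world point X has camera coordinates R X + t. Camera axes: x right, y down, z forward; pixel columns grow to the right and rows downward; lengths in m; the calibration is good to about 2 mm. A picture is of the moment at which its call begins. There is no depth.
- ctrl.finish_job(): hands the job in, once; it reports no verdict.
Trained networks look in a picture, given as the dict that the camera call returned (one of the last four; its "shot" number tells which), for a name from the list of things; names that differ only in an ending like _2 or _b are one class to them, and where a whole thing is asked for, a point or a joint stands for the part that bears it (a point fixed in the world has none). Each returns a list of dicts, best first, with "p" (0 to 1); they miss things now and then, are a little off and sometimes report something else, mostly with a low value. They report only what shows in the picture. A call takes as long as a camera call.
- ctrl.spot_in(picture, query): "bbox" ([left, top, right, bottom] in pixels, round what is visible of it).
The state is a dict: "t": time; "q": joint angles; "dq": joint speeds; "effort": joint torques, N m; "tool_pos": TCP position; "tool_rot": TCP orientation; "contact_force": force on the tool from outside, world axes, zero at the start; "wrist_torque": the same for the moment, N m; "opening": finger opening in m.
Only numpy, scipy, OpenCV 4.12 (cv2) and the standard library are available. Lean on these libraries where they do the work, as an engineer would, in place of code of your own. Each camera call takes 0.05 s, during which the arm holds its last target.

## Task

Grip the soft plaster mould gently, stand it upright and centred on the clamp's bed between the jaws, seam parallel to the jaw faces, and let go. Then pump the orange trigger towards the black handle until the moving jaw's pad presses the mould against the fixed jaw, the white band on its stem pushed right in but green still showing (more would crush it). Move the jaw only with the trigger, finish while holding the trigger squeezed at that pressure, and leave the mug, paint pot and dish alone.

Things in the scene. Friction and masses are not known exactly. Their poses are not given: they have to be found in the camera images.
- clamp: Bench trigger clamp on a fixed wooden board 90 x 330 x 20 mm, y = -175 to +155. Origin on the table, mid width. Own +y runs from the trigger end to the fixed jaw, z up. The board's top (z = 20) is the bed, free between the jaws. Grey trigger housing y = -150 to -78, top z = 118, 40 wide; rod along y at z = 55; black upright handle 28 wide, y = -148.5 to -132.5, top z = 215 (all mm).
- bed (a point): Point on the bed at the foot of the fixed jaw's rubber face, mid width (clamp frame 0, 125, 20 mm); axes as the clamp's. The mould belongs on its -y side, near or touching the face; the pad will push it along +y.
- fixed_jaw: Fixed jaw: grey plate with black rubber face, 70 mm wide (x), 65 mm high above the bed, 24 mm thick from its face towards +y. Origin at the same point as bed, axes as the clamp's.
- mould: Loose plaster block 54 (own x) x 40 (own y) x 70 mm high, 0.16 to 0.26 kg, upright, origin at the centre of its underside. Brown seam in its x-z plane, mid y: the 54 x 70 faces get clamped, either way round. Brown pour hole on top. Grip it by the 40 x 70 faces (54 mm apart), which stay free in the clamp. Soft: keep the grip below 60 N per finger.
- trigger (a joint): Trigger angle about its pivot (clamp frame y = -100, z = 110 mm, axis x): 0 released, leaning 0.24 rad towards the mould; grows to 0.48 rad (stop) as it is squeezed towards the handle (top moves to the clamp's -y). Springs back when let go. Takes 2 to 3 N at the paddle free, up to about 10 N while pressing.
- paddle: Orange trigger paddle, 34 mm wide (x), 10 mm thick, 40 to 105 mm above the pivot (top about 213 mm above the table). Origin at the pivot, z along the trigger, y to its front. Push it from its front (mould) side towards the handle, or pinch it front and back and swing it; about 39 mm gap to the handle at mid paddle when released, free in front.
- paddle_front (a point): Point on the front face of the paddle near its top, mid width, 90 mm from the pivot and 15 mm below the top edge: where to push, reaching no more than about 30 mm below the top edge. Travels about 43 mm towards the handle in a full squeeze.
- rod (a joint): Travel (m) of rod and moving jaw to the fixed jaw, 0 to 0.085; pad to fixed jaw is 98 mm at 0. Starts 0 to 0.028. The trigger's pawl drives it about 1 mm per 2.6 mm at the paddle's top after up to 7 mm (rod) of play; about 13 mm per full squeeze. On the trigger's return a brake holds the rod, but only against 2 N: higher pressure lasts only while the trigger is held.
- jaw: Moving jaw, grey block 56 wide x 24 x 50 mm high on the rod's front end, 30 to 80 mm above the table; its front is 28 mm behind the pad's face. Origin: the clamp's origin shifted by the rod's travel.
- press (a joint): How far (m) the sprung pad is pushed back into the moving jaw: 0 free, stop 0.020; 1 N per mm. The stem (16 mm thick) shows, from the jaw block: white 0 to 3.5 mm (in at 3.5 N), green 3.5 to 8.5 mm (3.5 to 8.5 N: right), red 8.5 to 20 mm (too much; above 10 N, 10 mm, the plaster is crushed, as a full squeeze after contact may do).
- pad: Black rubber pad of the moving jaw, 50 wide x 8 x 44 mm high, centre 55 mm above the table, on the sprung stem.
- pad_front (a point): Centre of the pad's face that meets the mould (55 mm above the table).
- mug: Bystander: unglazed mug, 80 mm across, 85 mm high, origin under its centre.
- paint_pot: Bystander: white paint jar with blue lid, 52 mm across, 50 mm high, origin under its centre.
- dish: Bystander: small white dish, 90 mm across, 30 mm high, origin under its centre.

How it is judged:
By the outcome, as a careful person would: the job done as asked, in the order asked, and still so for the second after the job is handed in, while the arm keeps its last pose, push and grip.
It also fails if it takes over 64 s, if anything falls off the work surface, if the arm or the gripper's body presses on something with over 40 N, if the wrist force passes 120 N, or if a joint passes its speed limit or range.

## Working session

There is one attempt and no reset: what is moved stays moved. The work goes in short steps, Python scripts to look and compute and a tool call to move; the robot and the scene stay as the last step left them, time stands still between calls to the robot, and variables do not carry over. Pictures are saved under pics/ and viewed, and the job is handed in when it is done.

Besides the shell and the picture viewer there is one more tool, called after "Call:" by a JSON object that holds its "name" and its "arguments", one argument or row to a line. step_arm: Moves the arm, as the interface text tells. Its arguments: {"type":"object","properties":{"moves":{"type":"array","items":{"type":"array","items":{"type":"number"}}},"newtons":{"type":"number"}},"required":["moves"]}

```bash
ls; mkdir -p pics; cat > h.py <<'E'
import numpy as np, cv2, json
from station import ctrl
def proj(im,X):
    X=np.atleast_2d(X); c=X@np.array(im["R"]).T+np.array(im["t"]); s=c[:,:2]/c[:,2:]
    r2=(s**2).sum(1,keepdims=True); s=s*(1+im["k1"]*r2)
    K=np.array(im["camera_matrix"]); return s*[K[0,0],K[1,1]]+[K[0,2],K[1,2]]
def ray(im,uv):
    K=np.array(im["camera_matrix"]); d=(np.array(uv,float)-[K[0,2],K[1,2]])/[K[0,0],K[1,1]]
    s=d.copy()
    for _ in range(20): s=d/(1+im["k1"]*(s**2).sum())
    R=np.array(im["R"]); return -R.T@np.array(im["t"]), R.T@np.array([*s,1])
def onz(im,uv,z):
    o,d=ray(im,uv); return o+d*(z-o[2])/d[2]
def shot(name,fn,crop=None,scale=1.5):
    im=ctrl.get_image(name); save(im,fn,crop,scale); return im
def save(im,fn,crop=None,scale=1.5):
    c=im["color"][...,::-1]
    if crop: c=c[crop[1]:crop[3],crop[0]:crop[2]]
    cv2.imwrite("pics/"+fn,cv2.resize(c,None,fx=scale,fy=scale,interpolation=cv2.INTER_CUBIC))
E
python3 - <<'E'
from h import *
for n in("top","side"):
    im=shot(n,n+"0.png")
    R=np.array(im["R"]);print(n,"cam",-R.T@np.array(im["t"]),R.round(2).tolist(),im["k1"],np.array(im["camera_matrix"]).round(0).tolist())
    for q in["mould","clamp","paddle","jaw","pad","fixed_jaw","mug","paint_pot","dish"]:
        print(q,[([round(x) for x in d["bbox"]],round(d["p"],2)) for d in ctrl.spot_in(im,q)[:2]])
E
```

```text
pics
top cam [ 0.25407649 -0.00823563  1.59988018] [[-0.01, -1.0, -0.01], [-0.98, 0.02, -0.19], [0.19, 0.01, -0.98]] -0.10034161663387767 [[497.0, 0.0, 253.0], [0.0, 497.0, 185.0], [0.0, 0.0, 1.0]]
mould [([161, 231, 183, 251], 0.61)]
clamp [([192, 148, 295, 201], 0.6), ([232, 168, 237, 184], 0.56)]
paddle [([355, 162, 383, 189], 0.75), ([262, 152, 269, 163], 0.64)]
jaw [([237, 162, 248, 181], 0.6)]
pad [([232, 174, 234, 183], 0.49)]
fixed_jaw [([192, 170, 207, 193], 0.75)]
mug [([320, 208, 358, 235], 0.93)]
paint_pot [([154, 163, 173, 179], 0.48)]
dish [([356, 161, 383, 186], 0.67), ([231, 166, 282, 183], 0.57)]
side cam [0.41424147 0.97500834 1.07698819] [[-0.99, -0.1, 0.01], [-0.08, 0.69, -0.72], [0.07, -0.72, -0.69]] -0.1594361348501509 [[463.0, 0.0, 253.0], [0.0, 463.0, 191.0], [0.0, 0.0, 1.0]]
mould [([276, 272, 295, 302], 0.64)]
clamp []
paddle [([216, 162, 225, 174], 0.58)]
jaw [([213, 207, 234, 214], 0.77)]
pad [([216, 216, 235, 227], 0.51), ([215, 161, 227, 174], 0.17)]
fixed_jaw [([213, 243, 235, 263], 0.8)]
mug [([270, 142, 288, 179], 0.56)]
paint_pot [([193, 280, 214, 307], 0.56), ([212, 219, 231, 234], 0.34)]
dish [([227, 134, 258, 150], 0.66)]
```

View pics/top0.png

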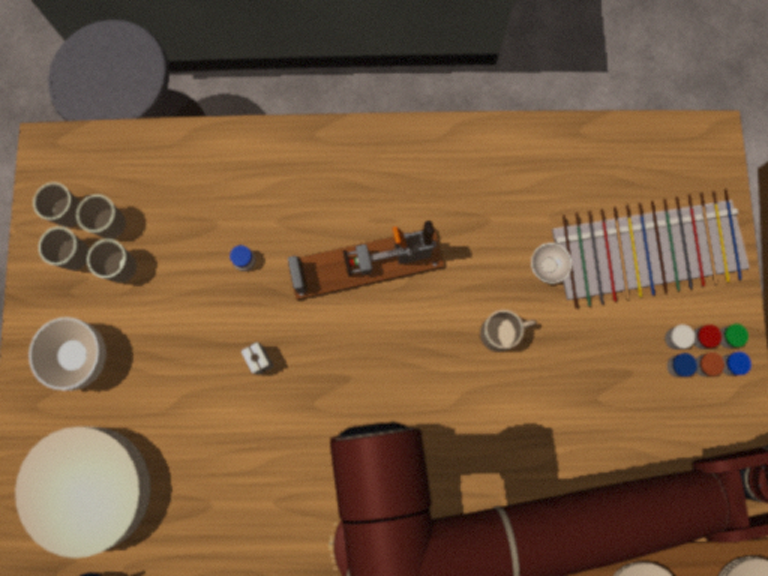

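View pics/side0.png

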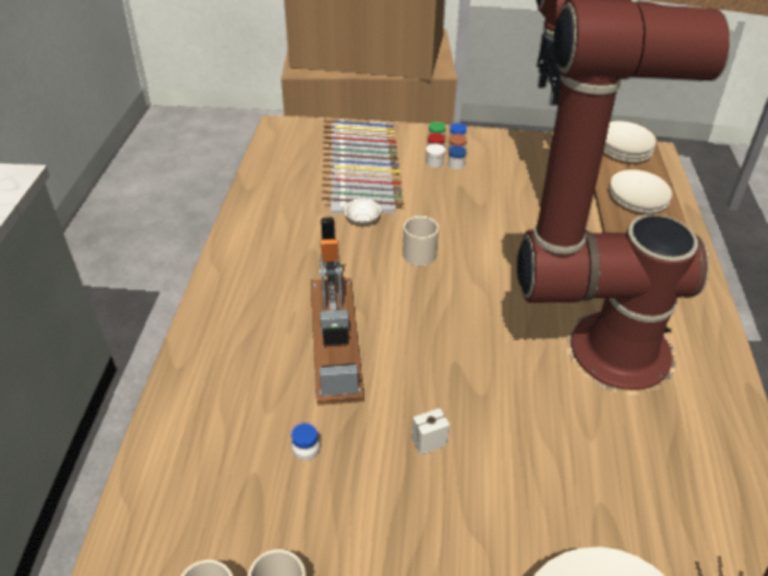

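The top view shows the clamp from (295,275) to (440,250), the mould at (255,358) and the pot at (241,257). The dish is at (551,263) and the mug at (504,330). I'll zoom in to measure.

```bash
python3 - <<'E'
from h import *
im=shot("top","t1.png",(140,130,320,260),4.4)
im=shot("side","s1.png",(180,130,320,310),3.3)
E
```

```text
(no output)
```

View pics/t1.png

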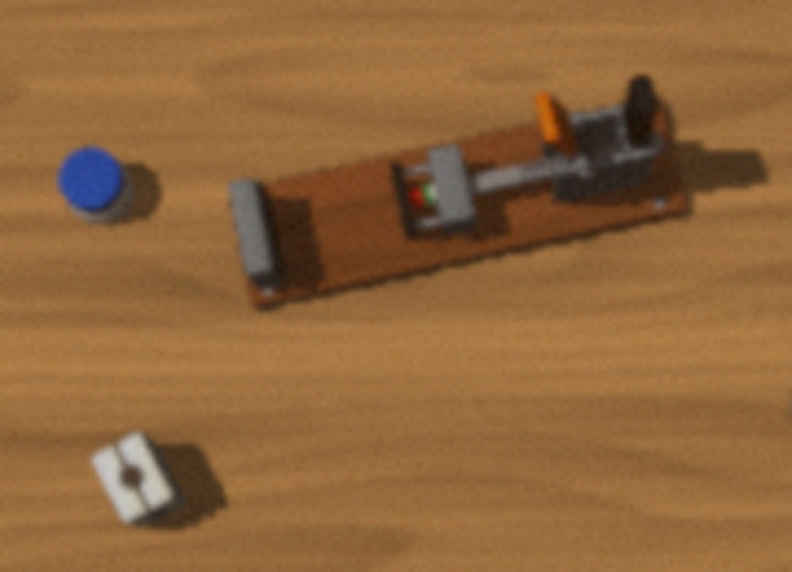

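View pics/s1.png

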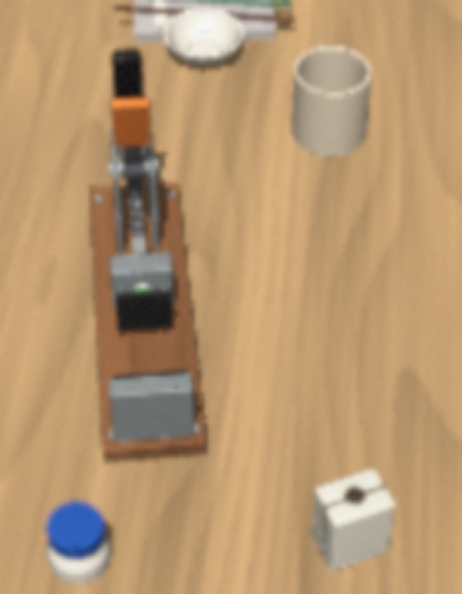

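```bash
cat > fit.py <<'E'
from h import *
from scipy.optimize import least_squares
def T(p,P):
    P=np.array(P,float)/1000; c,s=np.cos(p[2]),np.sin(p[2])
    return np.c_[p[0]+c*P[:,0]-s*P[:,1],p[1]+s*P[:,0]+c*P[:,1],P[:,2]+(p[3] if len(p)>3 else 0)]
def box(x0,x1,y0,y1,z0,z1):
    return [(x,y,z) for x in(x0,x1) for y in(y0,y1) for z in(z0,z1)]
E8=[(0,1),(0,2),(0,4),(1,3),(1,5),(2,3),(2,6),(3,7),(4,5),(4,6),(5,7),(6,7)]
def draw(c,im,p,b,off,sc,col):
    uv=(proj(im,T(p,box(*b)))-off+0.5)*sc
    for i,j in E8: cv2.line(c,tuple(int(v) for v in uv[i]),tuple(int(v) for v in uv[j]),col,1,cv2.LINE_AA)
def crop(im,cr,sc): return cv2.resize(im["color"][cr[1]:cr[3],cr[0]:cr[2],::-1],None,fx=sc,fy=sc,interpolation=cv2.INTER_CUBIC)
def fitp(obs,x0):
    f=lambda p:np.concatenate([(proj(im,T(p,[P]))[0]-uv) for im,P,uv in obs])
    r=least_squares(f,x0,loss="soft_l1"); return r.x,f(r.x).reshape(-1,2).round(1).tolist()
E
cat > f1.py <<'E'
from fit import *
t=ctrl.get_image("top"); s=ctrl.get_image("side")
ct=lambda u,v:np.array([u/4.4+140,v/4.4+130])-.4; cs=lambda u,v:np.array([u/3.3+180,v/3.3+130])-.35
C=[(t,(-45,155,0),ct(257,310)),(t,(-45,-175,0),ct(690,213)),(t,(35,149,85),ct(231,183)),(t,(35,125,85),ct(257,180)),
(s,(45,155,0),cs(105,459)),(s,(-45,155,0),cs(206,452)),(s,(45,-175,20),cs(91,185)),(s,(-45,-175,20),cs(181,183)),(s,(35,149,85),cs(109,378+8)),(s,(-35,125,85),cs(194,374))]
M=[(t,(27,20,70),0),]
p,r=fitp(C,[.6,.0,.2]); print("clamp",p.round(4),np.degrees(p[2]),r)
M=[(t,(27,20,70),ct(92,460)),(t,(27,-20,70),ct(140,431)),(t,(-27,-20,70),ct(175,491)),(t,(-27,20,70),ct(128,524)),
(s,(27,20,70),cs(316,488+2)),(s,(27,-20,70),cs(375,470)),(s,(-27,-20,70),cs(393,505)),(s,(-27,20,70),cs(332,526))]
# assign side corners robustly by trying cyclic shifts
m0,_=fitp(M[:4],[.3,.3,.5]); print("mould top only",m0.round(4),np.degrees(m0[2]),_)
print(proj(s,T(m0,[M[i][1] for i in range(4)])).round(1), [M[i][2].round(1) for i in range(4,8)])
print("dots")
json.dump({"clamp":list(p),"mould":list(m0)},open("fit.json","w"))
for im,cr,sc,fn in((t,(140,130,320,260),4.4,"ot"),(s,(180,130,320,310),3.3,"os")):
    c=crop(im,cr,sc); o=np.array(cr[:2])
    draw(c,im,p,(-45,45,-175,155,0,20),o,sc,(0,255,0)); draw(c,im,p,(-35,35,125,149,20,85),o,sc,(255,255,0))
    draw(c,im,p,(-14,14,-148.5,-132.5,118,215),o,sc,(255,0,255))
    draw(c,im,m0,(-27,27,-20,20,0,70),o,sc,(0,0,255)); cv2.imwrite("pics/%s.png"%fn,c)
E
python3 f1.py; python3 -c "
from h import *
o=ctrl.get_obs();print(o['t'],o['tool_pos'],o['tool_rot'],o['opening'],o['contact_force'])"
```

```text
clamp [0.592  0.0416 0.2035] 11.65934414856865 [[0.1, -0.5], [0.0, -0.0], [-0.3, -1.0], [1.3, -1.9], [0.3, 1.2], [1.0, 1.0], [0.3, 0.1], [-0.0, -1.0], [0.8, 2.8], [-0.1, -2.1]]
mould top only [0.3864 0.2627 0.5433] 31.13060353532414 [[-0.4, -0.3], [-0.3, -0.5], [0.6, 0.7], [0.1, 0.1]]
[[283.1 289.2]
 [276.  277.8]
 [293.9 270.7]
 [301.3 281.8]] [array([275.4, 278.1]), array([293.3, 272.1]), array([298.7, 282.7]), array([280.3, 289. ])]
dots
1.2 [ 0.15027742 -0.60664201  0.23132192] [-3.11846059e+00 -3.80479104e-01 -3.91853981e-05] 0.08534792044659555 [-0.08456302  0.08661692 -0.49101088]
```

View pics/ot.png

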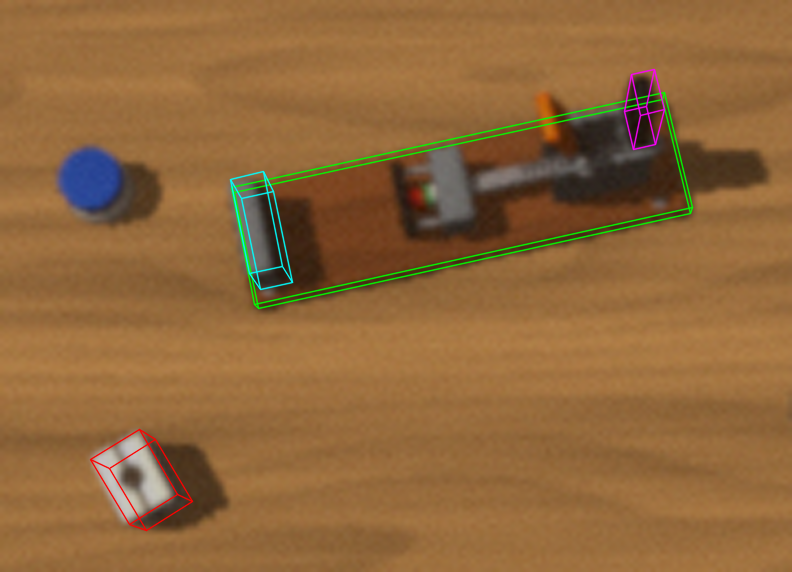

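View pics/os.png

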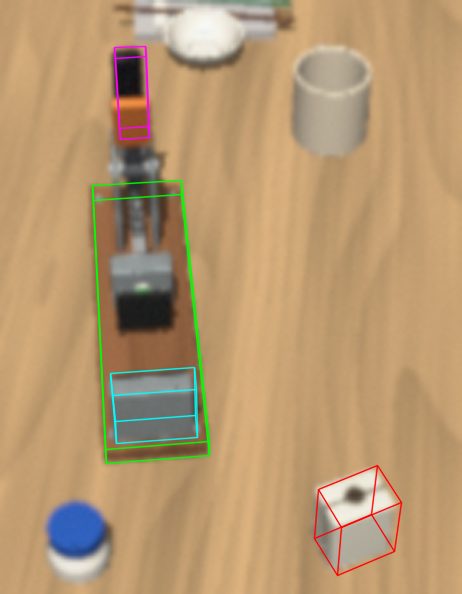

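```bash
cat > f2.py <<'E'
from fit import *
t=ctrl.get_image("top"); s=ctrl.get_image("side")
d=json.load(open("fit.json")); p=d["clamp"]; m0=d["mould"]
for im,cr,sc,fn in((t,(185,160,235,205),12,"zt"),(s,(200,200,250,275),8,"zs")):
    c=crop(im,cr,sc); o=np.array(cr[:2]); c0=c.copy()
    draw(c,im,p,(-45,45,-175,155,0,20),o,sc,(0,255,0)); draw(c,im,p,(-35,35,125,149,20,85),o,sc,(255,255,0))
    w=np.hstack([c0,c]); w=cv2.resize(w,None,fx=min(1,800/w.shape[1]),fy=min(1,800/w.shape[1])); cv2.imwrite("pics/%s.png"%fn,w)
E
python3 f2.py
```

```text
(no output)
```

View pics/zt.png

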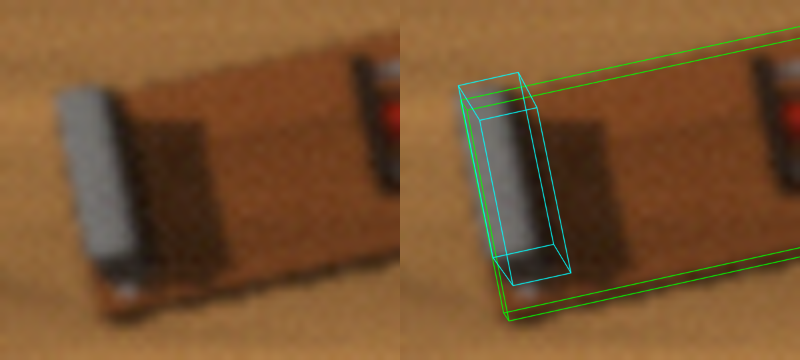

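View pics/zs.png

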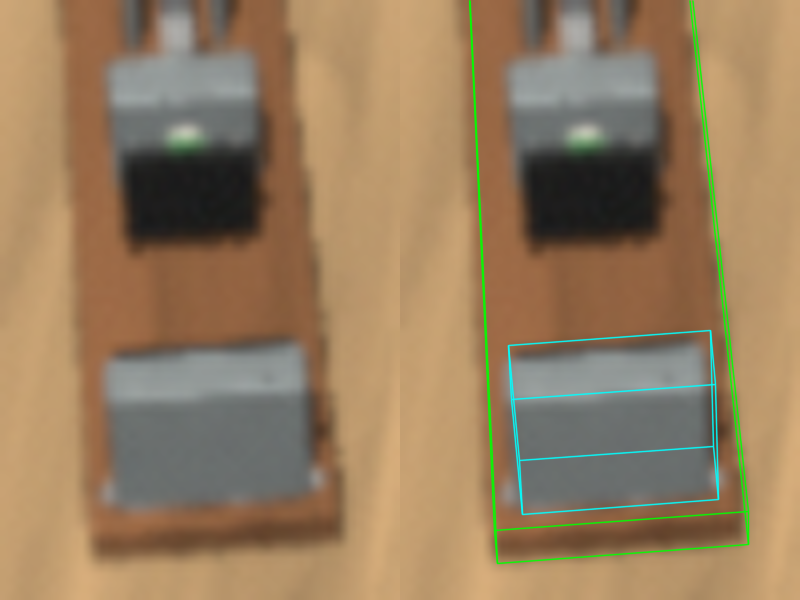

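```bash
cat > f3.py <<'E'
from fit import *
t=ctrl.get_image("top"); s=ctrl.get_image("side")
zt=lambda u,v:np.array([u/8+185,v/8+160])-.5; zs=lambda u,v:np.array([u/8+200,v/8+200])-.5
ct=lambda u,v:np.array([u/4.4+140,v/4.4+130])-.5; cs=lambda u,v:np.array([u/3.3+180,v/3.3+130])-.5
C=[(t,(35,149,85),zt(58,89)),(t,(-35,149,85),zt(97,262)),(t,(35,125,85),zt(122,90)),(t,(-35,125,85),zt(153,252)),(t,(-45,155,0),zt(108,322)),(t,(-45,-175,0),ct(691,212)),(t,(45,-100,20),ct(538,117)),
(s,(35,149,85),zs(105,398)),(s,(-35,149,85),zs(306,388)),(s,(35,125,85),zs(109,350)),(s,(-35,125,85),zs(303,341)),(s,(35,149,20),zs(108,508)),(s,(-35,149,20),zs(312,496)),
(s,(45,155,20),zs(93,532)),(s,(-45,155,20),zs(341,517)),(s,(45,155,0),zs(96,558)),(s,(-45,155,0),zs(342,542)),
(s,(45,-175,20),cs(91,185)),(s,(-45,-175,20),cs(181,183))]
def f(q):
    r=[(proj(im,T(q[:3],[P]))[0]+(q[3:5] if im is t else q[5:7])-uv) for im,P,uv in C]
    return np.concatenate(r+[q[3:5]/.6,q[5:7]/.8])
r=least_squares(f,[.59,.04,.2,0,0,0,0],loss="soft_l1"); q=r.x
print(q.round(4),np.degrees(q[2])); print(f(q)[:-4].reshape(-1,2).round(1).tolist())
for nm,cam in(("t",t),("s",s)):
    CC=[c for c in C if c[0] is cam]; print(nm,fitp(CC,q[:3])[0].round(4))
M=[(t,(27,20,70),ct(92,460)),(t,(27,-20,70),ct(140,431)),(t,(-27,-20,70),ct(175,491)),(t,(-27,20,70),ct(128,524)),
(s,(27,-20,70),cs(316,489)),(s,(-27,-20,70),cs(375,470)),(s,(-27,20,70),cs(394,505)),(s,(27,20,70),cs(332,527)),
(s,(27,20,0),cs(336,567)),(s,(-27,20,0),cs(391,545)),(s,(27,-20,0),cs(320,533))]
def g(p): 
    return np.concatenate([(proj(im,T(p[:3],[P]))[0]+(q[3:5] if im is t else q[5:7])-uv) for im,P,uv in M])
r=least_squares(g,[.386,.263,.54],loss="soft_l1"); m=r.x
print("mould",m.round(4),np.degrees(m[2]),g(m).reshape(-1,2).round(1).tolist())
for nm,cam in(("t",t),("s",s)):
    CC=[c for c in M if c[0] is cam]; print(nm,fitp(CC,m)[0].round(4))
json.dump({"clamp":list(q[:3]),"mould":list(m),"off":{"top":list(q[3:5]),"side":list(q[5:7])}},open("fit.json","w"))
p=q[:3]
for im,cr,sc,fn,o2 in((t,(140,130,320,260),4.4,"ot2",q[3:5]),(s,(180,130,320,310),3.3,"os2",q[5:7])):
    c=crop(im,cr,sc); o=np.array(cr[:2])-o2
    draw(c,im,p,(-45,45,-175,155,0,20),o,sc,(0,255,0)); draw(c,im,p,(-35,35,125,149,20,85),o,sc,(255,255,0))
    draw(c,im,p,(-14,14,-148.5,-132.5,118,215),o,sc,(255,0,255))
    draw(c,im,m,(-27,27,-20,20,0,70),o,sc,(0,0,255)); cv2.imwrite("pics/%s.png"%fn,c)
E
python3 f3.py
```

```text
[ 0.5918  0.0418  0.2023  0.006   0.4046 -0.6     0.0313] 11.588273279374889
[[0.0, -0.0], [-0.5, -0.2], [-0.5, -1.8], [0.0, -0.6], [0.1, 0.2], [-0.2, 0.8], [6.4, -0.2], [0.2, 0.3], [0.6, -0.3], [-0.6, -0.5], [0.3, -1.2], [1.1, 0.9], [0.2, 0.6], [-0.4, -0.2], [0.3, -0.6], [-0.4, 0.8], [0.2, 0.5], [-0.1, 0.3], [-0.4, -0.8]]
t [0.5906 0.0421 0.2133]
s [0.5934 0.042  0.1982]
mould [0.3877 0.2624 0.511 ] 29.277212572121552 [[-0.1, -0.5], [0.3, -0.3], [0.7, 1.1], [0.0, 0.1], [-0.3, -0.4], [0.1, -1.2], [1.2, -0.5], [1.5, -0.2], [-1.1, 2.2], [0.0, 2.1], [-2.6, 1.1]]
t [0.3867 0.263  0.5434]
s [0.3893 0.2619 0.4839]
```

View pics/ot2.png

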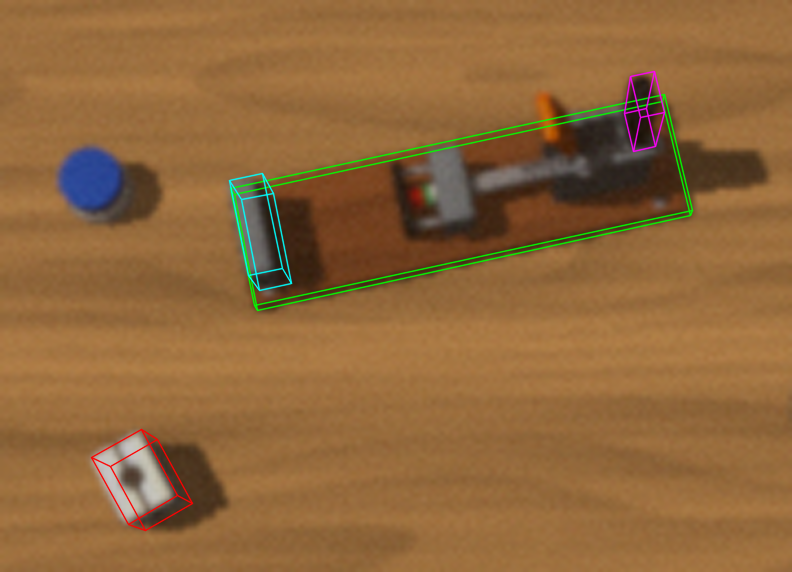

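View pics/os2.png

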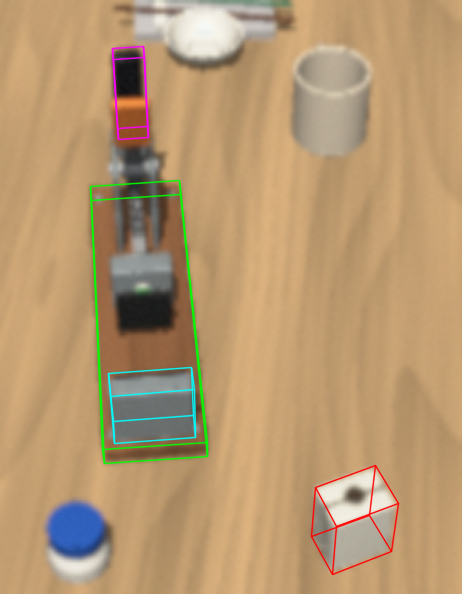

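Call:
{"name": "step_arm", "arguments": {
  "moves": [
    [1,0.042,0.042,0.01,10],
    [1,0.042,0.042,0.01,10],
    [1,0.042,0.042,0.01,10],
    [1,0.042,0.042,0.01,10],
    [1,0.042,0.042,0.01,10],
    [1,0.042,0.042,0.01,10],
    [1,0.042,0.042,0.01,10],
    [1,0,0.06,0,6],
    [1,0,0.06,0,5],
    [1,0,0.06,0,5],
    [1,0,0.06,0,5],
    [1,0,0.06,0,5],
    [1,0,0.06,0,5],
    [1,0,0.06,0,5],
    [1,-0.02,0.05,0,0],
    [1,-0.02,0.05,0,0]
  ],
  "newtons": 25
}}

```text
t: 3.4
tool_pos: [0.4083, 0.2315, 0.3054]
tool_rot: [1.494, 2.754, 0.01]
contact_force: [1.0, 0.3, -0.2]
opening: 0.0855
```

```bash
cat >> h.py <<'E'
from scipy.spatial.transform import Rotation as Ro
def st():
    o=ctrl.get_obs(); R=Ro.from_rotvec(o["tool_rot"]).as_matrix()
    print("t%.2f"%o["t"],"pos",np.round(o["tool_pos"],4),"tooly",round(np.degrees(np.arctan2(R[1,1],R[0,1])),2),"tilt",np.round(R[:2,2],3),"open",round(o["opening"],4),"F",np.round(o["contact_force"],2),"q",np.round(o["q"],2)); return o
def toclamp(P):
    d=json.load(open("fit.json"))["clamp"]; c,s=np.cos(d[2]),np.sin(d[2]); v=np.array(P[:2])-d[:2]
    return np.array([c*v[0]+s*v[1],-s*v[0]+c*v[1]])*1000
def fromclamp(x,y):
    d=json.load(open("fit.json"))["clamp"]; c,s=np.cos(d[2]),np.sin(d[2])
    return np.array([d[0]+(c*x-s*y)/1000,d[1]+(s*x+c*y)/1000])
E
python3 -c "
from h import *
st(); print(fromclamp(0,103),fromclamp(0,-90),fromclamp(0,20))"
```

```text
t3.40 pos [0.4083 0.2315 0.3054] tooly 33.05 tilt [0.01  0.002] open 0.0855 F [ 1.01  0.31 -0.17] q [ 0.36 -0.37  1.87 -0.    1.63 -0.22]
[0.57115481 0.14268834] [ 0.60992416 -0.04637762] [0.58782764 0.06138018]
```

Call:
{"name": "step_arm", "arguments": {
  "moves": [
    [1,-0.02,0.03,-0.05,-3],
    [1,0,0,-0.05,0],
    [1,0,0,-0.05,0],
    [1,0,0,0,0]
  ]
}}

```text
t: 3.9
tool_pos: [0.3855, 0.2664, 0.1543]
tool_rot: [1.555, 2.717, 0.017]
contact_force: [0.0, 0.6, -0.2]
opening: 0.0858
```

```bash
python3 -c "
from h import *
st(); t=shot('top','t3.png',(140,190,240,270),6);s=shot('side','s3.png',(240,200,340,310),6)"
```

```text
t3.90 pos [0.3855 0.2664 0.1543] tooly 30.43 tilt [0.015 0.004] open 0.0858 F [ 0.02  0.58 -0.18] q [ 0.45 -0.29  2.06 -0.    1.36 -0.08]
```

View pics/s3.png

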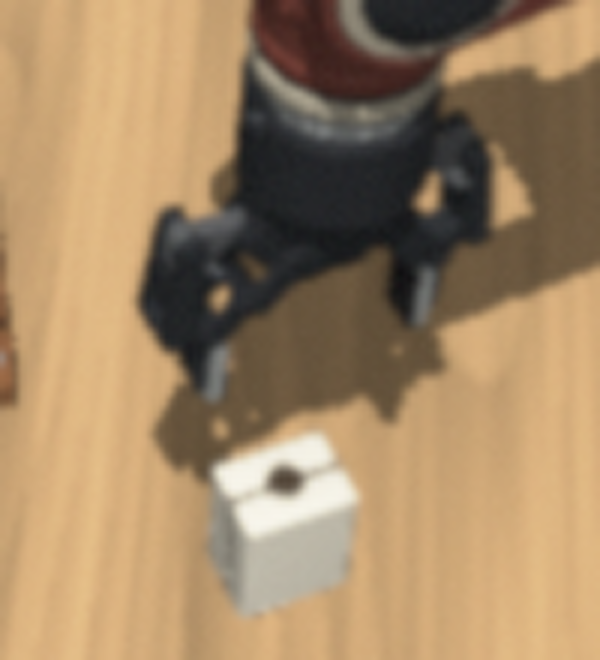

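View pics/t3.png

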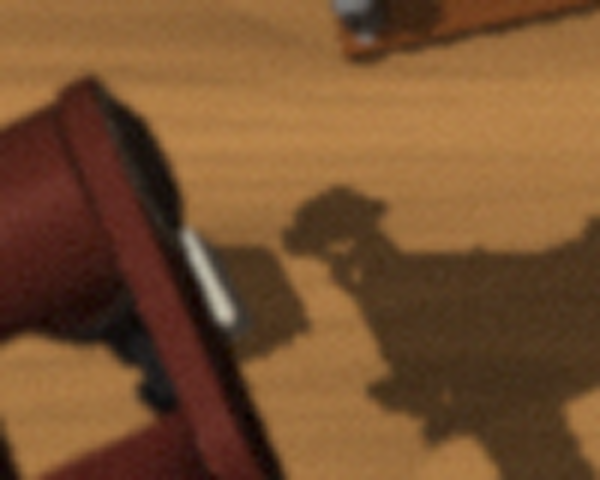

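Call:
{"name": "step_arm", "arguments": {
  "moves": [
    [1,0.002,-0.004,-0.04,0],
    [1,0,0,-0.04,0],
    [1,0,0,-0.03,0],
    [1,0,0,0,0]
  ]
}}

```text
t: 4.5
tool_pos: [0.4023, 0.2678, 0.0634]
tool_rot: [1.548, 2.696, 0.064]
contact_force: [0.1, 0.5, 0.5]
opening: 0.0852
```

```bash
python3 -c "
from h import *
st(); s=shot('side','s4.png',(240,200,340,310),6)"
```

```text
t4.50 pos [0.4023 0.2678 0.0634] tooly 30.3 tilt [0.049 0.02 ] open 0.0852 F [0.09 0.49 0.46] q [ 0.43 -0.16  2.11 -0.    1.14 -0.09]
```

View pics/s4.png

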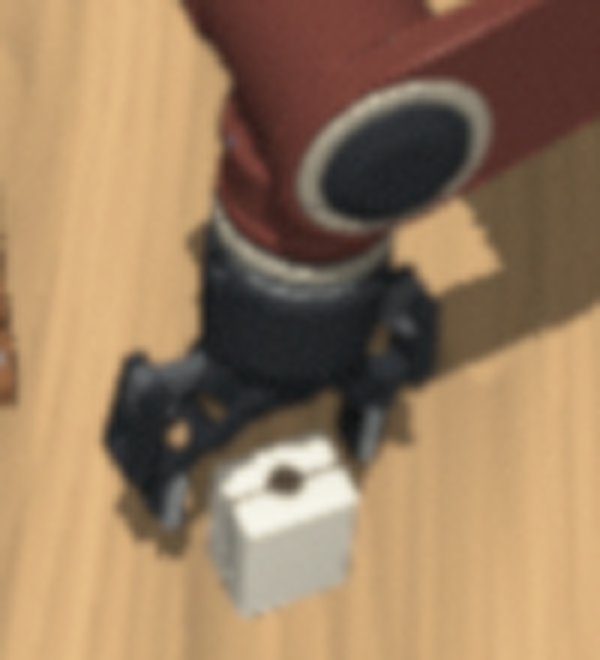

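Call:
{"name": "step_arm", "arguments": {
  "moves": [
    [1,0,0,0.005,0],
    [1,0,0,0.005,0]
  ]
}}

```text
t: 4.8
tool_pos: [0.4071, 0.2699, 0.0811]
tool_rot: [1.544, 2.689, 0.079]
contact_force: [0.7, -0.4, -0.3]
opening: 0.0861
```

```bash
python3 -c "
from h import *
o=st(); print(np.round(o['q'],4))"
```

```text
t4.80 pos [0.4071 0.2699 0.0811] tooly 30.29 tilt [0.06  0.025] open 0.0861 F [ 0.71 -0.44 -0.3 ] q [ 0.43 -0.18  2.1  -0.    1.16 -0.09]
[ 0.4344 -0.1795  2.0974 -0.0029  1.1591 -0.0928]
```

Call:
{"name": "step_arm", "arguments": {
  "moves": [
    [1,0,0,0,0]
  ]
}}

```text
t: 4.92
tool_pos: [0.4084, 0.2705, 0.0834]
tool_rot: [1.543, 2.687, 0.084]
contact_force: [-0.0, 1.0, -0.6]
opening: 0.0857
```

Call:
{"name": "step_arm", "arguments": {
  "moves": [
    [1,0,0,0,0]
  ]
}}

```text
t: 5.05
tool_pos: [0.4087, 0.2707, 0.0841]
tool_rot: [1.543, 2.687, 0.086]
contact_force: [-0.7, -1.0, 0.0]
opening: 0.0853
```

```bash
python3 -c "
from h import *
o=st(); print(np.round(o['q'],4),np.round(o['dq'],3),np.round(o['effort'],1))"
```

```text
t5.05 pos [0.4087 0.2707 0.0841] tooly 30.29 tilt [0.064 0.027] open 0.0853 F [-0.69 -0.97  0.01] q [ 0.43 -0.18  2.09 -0.    1.16 -0.09]
[ 0.4345 -0.1826  2.0948 -0.0029  1.1599 -0.0928] [ 0.    -0.009 -0.008  0.001  0.002  0.   ] [ -0.  -26.1 -34.1  -0.   -0.2  -0. ]
```

Call:
{"name": "step_arm", "arguments": {
  "moves": [
    [1,0,0,0.04,0],
    [1,0,0,0,0]
  ]
}}

```text
t: 5.3
tool_pos: [0.4084, 0.2705, 0.1248]
tool_rot: [1.543, 2.687, 0.085]
contact_force: [1.5, -0.1, 0.0]
opening: 0.0858
```

Call:
{"name": "step_arm", "arguments": {
  "moves": [
    [1,0,0,0,0]
  ]
}}

```text
t: 5.42
tool_pos: [0.4077, 0.2702, 0.1238]
tool_rot: [1.543, 2.688, 0.082]
contact_force: [-0.1, -0.4, 0.1]
opening: 0.0851
```

Call:
{"name": "step_arm", "arguments": {
  "moves": [
    [1,0,0,0.06,0],
    [1,0,0,0,0],
    [1,0,0,0,0]
  ]
}}

```text
t: 5.8
tool_pos: [0.4058, 0.2693, 0.181]
tool_rot: [1.545, 2.692, 0.074]
contact_force: [0.2, 0.0, -0.4]
opening: 0.0856
```

```bash
python3 -c "
from h import *
o=st(); print(np.round(o['q'],4),np.round(o['dq'],3),np.round(o['effort'],1))"
```

```text
t5.80 pos [0.4058 0.2693 0.181 ] tooly 30.29 tilt [0.056 0.023] open 0.0856 F [ 0.21  0.04 -0.42] q [ 0.43 -0.3   2.02 -0.    1.36 -0.09]
[ 0.4346 -0.2952  2.0162 -0.0027  1.3605 -0.0934] [ 0.002 -0.017 -0.041 -0.001 -0.008  0.001] [ -0.  -24.9 -37.9  -0.   -0.2  -0. ]
```

Call:
{"name": "step_arm", "arguments": {
  "moves": [
    [1,0,0,0.05,0],
    [1,0,0,0.05,0],
    [1,0,0,0.05,0],
    [1,0,0,0,0],
    [1,0,0,0,0]
  ]
}}

```text
t: 6.42
tool_pos: [0.4023, 0.2677, 0.3248]
tool_rot: [1.55, 2.7, 0.053]
contact_force: [0.5, -0.0, 0.2]
opening: 0.0856
```

```bash
python3 -c "
from h import *
o=st(); print(np.round(o['q'],4),np.round(o['dq'],3),np.round(o['effort'],1))"
```

```text
t6.42 pos [0.4023 0.2677 0.3248] tooly 30.28 tilt [0.041 0.016] open 0.0856 F [ 0.55 -0.01  0.21] q [ 0.43 -0.36  1.83 -0.    1.63 -0.09]
[ 0.4345 -0.3622  1.8304 -0.0026  1.6297 -0.0941] [ 0.001 -0.003 -0.025  0.003 -0.004  0.001] [  0.  -24.  -39.8  -0.   -0.1  -0. ]
```

Call:
{"name": "step_arm", "arguments": {
  "moves": [
    [1,0,0,-0.06,0],
    [1,0,0,0,0],
    [1,0,0,0,0],
    [1,0,0,-0.06,0],
    [1,0,0,0,0],
    [1,0,0,0,0]
  ]
}}

```text
t: 7.18
tool_pos: [0.4054, 0.2691, 0.2079]
tool_rot: [1.549, 2.697, 0.061]
contact_force: [0.8, 0.3, 0.7]
opening: 0.0853
```

Call:
{"name": "step_arm", "arguments": {
  "moves": [
    [1,0,0,0.0625,0],
    [1,0,0,0.0625,0],
    [1,0,0,0,0]
  ]
}}

```text
t: 7.55
tool_pos: [0.4072, 0.27, 0.3428]
tool_rot: [1.544, 2.69, 0.079]
contact_force: [-0.5, 0.2, -0.3]
opening: 0.0854
```

```bash
python3 -c "
from h import *
o=st(); print(np.round(o['q'],4),np.round(o['dq'],3),np.round(o['effort'],1))"
```

```text
t7.55 pos [0.4072 0.27   0.3428] tooly 30.29 tilt [0.059 0.025] open 0.0854 F [-0.46  0.16 -0.34] q [ 0.43 -0.36  1.8  -0.    1.64 -0.09]
[ 0.4346 -0.3648  1.8037 -0.0026  1.6385 -0.0941] [ 0.001  0.011  0.041 -0.001  0.013  0.001] [ -0.  -22.5 -38.3  -0.   -0.1  -0. ]
```

Call:
{"name": "step_arm", "arguments": {
  "moves": [
    [1,0,0,0,0],
    [1,0,0,0,0]
  ]
}}

```text
t: 7.8
tool_pos: [0.4083, 0.2705, 0.3474]
tool_rot: [1.542, 2.686, 0.088]
contact_force: [-0.3, -0.2, -0.2]
opening: 0.0855
```

Call:
{"name": "step_arm", "arguments": {
  "moves": [
    [1,0.04,0.02,0,0],
    [1,0,0,0,0],
    [1,0,0,0,0]
  ]
}}

```text
t: 8.18
tool_pos: [0.4478, 0.2904, 0.3445]
tool_rot: [1.544, 2.689, 0.081]
contact_force: [0.0, 0.0, 0.2]
opening: 0.085
```

Call:
{"name": "step_arm", "arguments": {
  "moves": [
    [1,-0.04,-0.02,0,0],
    [1,0,0,0,0],
    [1,0,0,0,0]
  ]
}}

```text
t: 8.55
tool_pos: [0.4055, 0.2693, 0.3426]
tool_rot: [1.544, 2.691, 0.077]
contact_force: [-0.1, 0.5, 0.3]
opening: 0.0851
```

Call:
{"name": "step_arm", "arguments": {
  "moves": [
    [1,0,0,-0.03,0],
    [1,0,0,-0.03,0],
    [1,0,0,-0.03,0],
    [1,0,0,-0.03,0],
    [1,0,0,0,0],
    [1,0,0,0,0]
  ]
}}

```text
t: 9.3
tool_pos: [0.4081, 0.2704, 0.223]
tool_rot: [1.543, 2.687, 0.085]
contact_force: [0.1, -0.5, -0.5]
opening: 0.0857
```

Call:
{"name": "step_arm", "arguments": {
  "moves": [
    [1,0,0,0.05,0],
    [1,0,0,0.05,0],
    [1,0,0,0.05,0],
    [1,0,0,0,0],
    [1,0,0,0,0]
  ]
}}

```text
t: 9.93
tool_pos: [0.4088, 0.2707, 0.3855]
tool_rot: [1.54, 2.681, 0.099]
contact_force: [0.7, -1.1, -1.5]
opening: 0.0855
```

Call:
{"name": "step_arm", "arguments": {
  "moves": [
    [1,0,0,-0.02,0],
    [1,0,0,-0.02,0],
    [1,0,0,-0.02,0],
    [1,0,0,-0.02,0],
    [1,0,0,-0.02,0],
    [1,0,0,0,0],
    [1,0,0,0,0]
  ]
}}

```text
t: 10.8
tool_pos: [0.4061, 0.2694, 0.2715]
tool_rot: [1.543, 2.687, 0.085]
contact_force: [0.1, -0.4, -0.4]
opening: 0.0854
```

Call:
{"name": "step_arm", "arguments": {
  "moves": [
    [1,0,0,-0.01,0],
    [1,0,0,-0.01,0],
    [1,0,0,-0.01,0],
    [1,0,0,-0.01,0],
    [1,0,0,-0.01,0],
    [1,0,0,-0.01,0],
    [1,0,0,0,0],
    [1,0,0,0,0]
  ]
}}

```text
t: 11.8
tool_pos: [0.4068, 0.2697, 0.209]
tool_rot: [1.542, 2.685, 0.089]
contact_force: [-0.0, 0.5, 0.2]
opening: 0.0854
```

Call:
{"name": "step_arm", "arguments": {
  "moves": [
    [1,-0.02,0,-0.03,0],
    [1,0,0,-0.02,0],
    [1,0,0,-0.01,0],
    [1,0,0,0,0],
    [1,0,0,0,0]
  ]
}}

```text
t: 12.42
tool_pos: [0.3887, 0.2708, 0.1517]
tool_rot: [1.54, 2.681, 0.098]
contact_force: [1.1, -0.7, 0.4]
opening: 0.0852
```

```bash
python3 -c "
from h import *
o=st(); print(np.round(o['q'],4),np.round(o['dq'],3),np.round(o['effort'],1))"
```

```text
t12.43 pos [0.3887 0.2708 0.1517] tooly 30.27 tilt [0.073 0.031] open 0.0852 F [ 1.07 -0.7   0.4 ] q [ 0.45 -0.32  2.09 -0.    1.3  -0.07]
[ 0.4536 -0.3187  2.0855 -0.0042  1.2957 -0.0733] [-0.001 -0.    -0.004  0.002  0.003 -0.001] [  0.  -22.  -35.7  -0.   -0.2   0. ]
```

Call:
{"name": "step_arm", "arguments": {
  "moves": [
    [1,0,0,0.0625,0],
    [1,0,0,0,0],
    [1,0,0,0,0],
    [1,0,0,0.0625,0],
    [1,0,0,0,0],
    [1,0,0,0,0]
  ]
}}

```text
t: 13.18
tool_pos: [0.3888, 0.2705, 0.2776]
tool_rot: [1.542, 2.682, 0.096]
contact_force: [0.2, 0.1, -0.2]
opening: 0.0852
```

Call:
{"name": "step_arm", "arguments": {
  "moves": [
    [1,0,0,-0.02,0],
    [1,0,0,-0.02,0],
    [1,0,0,-0.02,0],
    [1,0,0,-0.02,0],
    [1,0,0,-0.02,0],
    [1,0,0,0,0]
  ]
}}

```text
t: 13.92
tool_pos: [0.3823, 0.2673, 0.1589]
tool_rot: [1.547, 2.691, 0.072]
contact_force: [-0.7, -0.4, 0.2]
opening: 0.0855
```

```bash
python3 -c "
from h import *
o=st(); print(np.round(o['q'],4),np.round(o['dq'],3),np.round(o['effort'],1))"
```

```text
t13.93 pos [0.3823 0.2673 0.1589] tooly 30.22 tilt [0.054 0.022] open 0.0855 F [-0.75 -0.44  0.18] q [ 0.45 -0.33  2.08 -0.    1.33 -0.07]
[ 0.4529 -0.3311  2.0818 -0.0041  1.3323 -0.0735] [-0.    -0.004 -0.011  0.001 -0.014  0.   ] [ -0.  -21.9 -36.2  -0.   -0.3   0. ]
```

Call:
{"name": "step_arm", "arguments": {
  "moves": [
    [1,0,0,0.06,0],
    [1,0,0,0,0],
    [1,0,0,0,0],
    [1,0,0,0.06,0],
    [1,0,0,0,0],
    [1,0,0,0,0],
    [1,0,0,-0.02,0],
    [1,0,0,-0.02,0],
    [1,0,0,-0.02,0],
    [1,0,0,-0.02,0],
    [1,0,0,-0.02,0],
    [1,0,0,0,0]
  ]
}}

```text
t: 15.42
tool_pos: [0.3728, 0.2626, 0.1559]
tool_rot: [1.556, 2.707, 0.033]
contact_force: [0.8, -0.1, 0.8]
opening: 0.0854
```

Call:
{"name": "step_arm", "arguments": {
  "moves": [
    [1,0,0,0.06,0],
    [1,0,0,0,0],
    [1,0,0,0,0],
    [1,0,0,0.06,0],
    [1,0,0,0,0],
    [1,0,0,0,0],
    [1,0,0,-0.02,0],
    [1,0,0,-0.02,0],
    [1,0,0,-0.02,0],
    [1,0,0,-0.02,0],
    [1,0,0,-0.02,0],
    [1,0,0,0,0]
  ]
}}

```text
t: 16.92
tool_pos: [0.3633, 0.258, 0.1533]
tool_rot: [1.565, 2.721, -0.005]
contact_force: [-0.3, 0.1, -0.6]
opening: 0.0854
```

```bash
python3 -c "
from h import *
o=st(); print(np.round(o['q'],4),np.round(o['dq'],3),np.round(o['effort'],1))"
```

```text
t16.93 pos [0.3633 0.258  0.1533] tooly 30.2 tilt [ 0.001 -0.004] open 0.0854 F [-0.28  0.07 -0.59] q [ 0.45 -0.34  2.1  -0.    1.38 -0.07]
[ 0.4526 -0.3385  2.0963 -0.0039  1.3848 -0.0738] [ 0.001 -0.005 -0.009 -0.001 -0.013 -0.   ] [ -0.  -21.2 -35.9  -0.   -0.1   0. ]
```

Call:
{"name": "step_arm", "arguments": {
  "moves": [
    [1,0.024,0.0045,0,0],
    [1,0,0,0,0],
    [1,0,0,0,0],
    [1,0,0,-0.05,0],
    [1,0,0,0,0],
    [1,0,0,0,0]
  ]
}}

```text
t: 17.68
tool_pos: [0.3867, 0.2628, 0.1038]
tool_rot: [1.564, 2.721, -0.003]
contact_force: [-0.5, 0.5, -0.4]
opening: 0.0856
```

```bash
python3 -c "
from h import *
o=st(); s=shot('side','s5.png',(240,200,340,310),6)"
```

```text
t17.68 pos [0.3867 0.2628 0.1038] tooly 30.24 tilt [ 0.002 -0.003] open 0.0856 F [-0.47  0.49 -0.36] q [ 0.44 -0.22  2.09 -0.    1.27 -0.09]
```

View pics/s5.png

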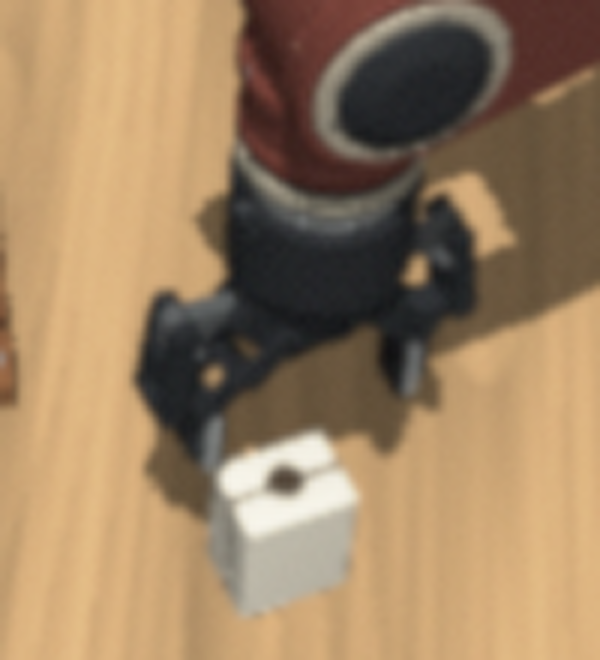

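Call:
{"name": "step_arm", "arguments": {
  "moves": [
    [1,0,0,-0.036,0],
    [1,0,0,0,0],
    [1,0,0,0,0],
    [1,0,0,-0.034,0],
    [1,0,0,0,0],
    [1,0,0,0,0]
  ]
}}

```text
t: 18.48
tool_pos: [0.3944, 0.2668, 0.0458]
tool_rot: [1.557, 2.712, 0.023]
contact_force: [-0.8, -0.3, 0.4]
opening: 0.0856
```

```bash
python3 -c "
from h import *
o=st(); s=shot('side','s6.png',(240,200,340,310),6)"
```

```text
t18.48 pos [0.3944 0.2668 0.0458] tooly 30.27 tilt [0.02  0.005] open 0.0856 F [-0.84 -0.29  0.37] q [ 0.44 -0.12  2.12 -0.    1.13 -0.09]
```

View pics/s6.png

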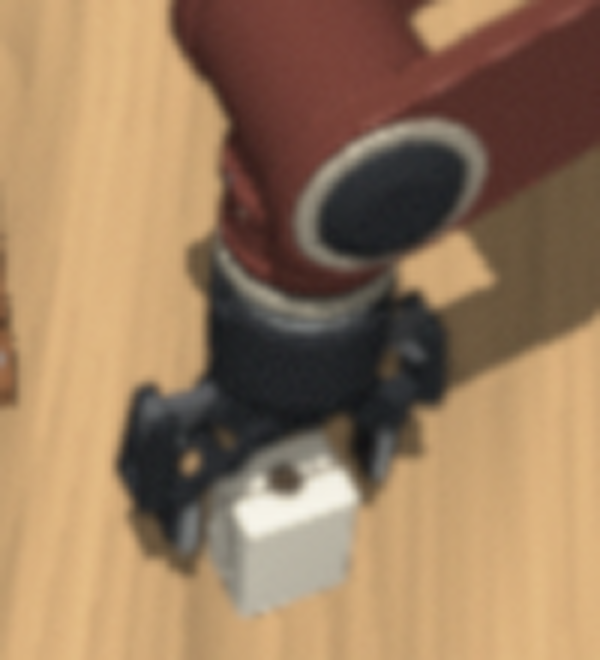

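Call:
{"name": "step_arm", "arguments": {
  "moves": [
    [1,-0.003,-0.002,-0.006,0],
    [1,-0.003,-0.002,-0.006,0],
    [1,0,0,0,0]
  ]
}}

```text
t: 18.9
tool_pos: [0.3888, 0.2629, 0.0348]
tool_rot: [1.556, 2.711, 0.026]
contact_force: [0.2, -0.2, 0.8]
opening: 0.0853
```

```bash
python3 -c "
from h import *
o=st()"
```

```text
t18.90 pos [0.3888 0.2629 0.0348] tooly 30.27 tilt [0.022 0.007] open 0.0853 F [ 0.23 -0.16  0.76] q [ 0.44 -0.13  2.14 -0.    1.11 -0.09]
```

Call:
{"name": "step_arm", "arguments": {
  "moves": [
    [0.45,0,0,0,0],
    [0.45,0,0,0,0],
    [0.45,0,0,0,0],
    [0.45,0,0,0,0],
    [0.45,0,0,0,0],
    [0.45,0,0,0,0]
  ],
  "newtons": 30
}}

```text
t: 19.65
tool_pos: [0.3891, 0.2631, 0.0352]
tool_rot: [1.556, 2.71, 0.027]
contact_force: [-0.2, 1.0, -0.1]
opening: 0.0536
```

```bash
python3 -c "
from h import *
o=st(); s=shot('side','s7.png',(240,200,340,310),6)"
```

```text
t19.65 pos [0.3891 0.2631 0.0352] tooly 30.27 tilt [0.022 0.007] open 0.0536 F [-0.16  0.98 -0.05] q [ 0.44 -0.13  2.14 -0.    1.11 -0.09]
```

View pics/s7.png

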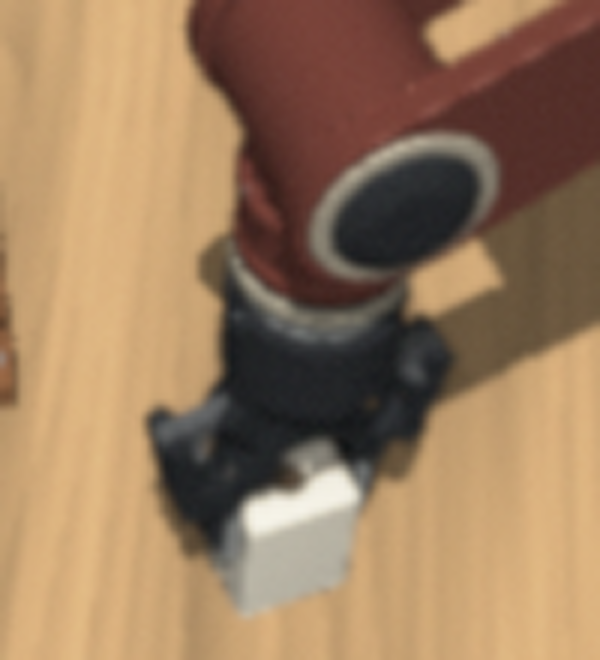

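Call:
{"name": "step_arm", "arguments": {
  "moves": [
    [0.45,0,0,0.05,0],
    [0.45,0,0,0,0],
    [0.45,0,0,0.06,0],
    [0.45,0,0,0,0],
    [0.45,0,0,0.05,0],
    [0.45,0,0,0,0]
  ]
}}

```text
t: 20.45
tool_pos: [0.3828, 0.26, 0.1863]
tool_rot: [1.562, 2.72, 0.003]
contact_force: [0.5, 0.1, -2.3]
opening: 0.0539
```

```bash
python3 -c "
from h import *
o=st()"
```

```text
t20.45 pos [0.3828 0.26   0.1863] tooly 30.26 tilt [ 0.005 -0.001] open 0.0539 F [ 0.47  0.1  -2.27] q [ 0.44 -0.32  2.03 -0.    1.43 -0.09]
```

Call:
{"name": "step_arm", "arguments": {
  "moves": [
    [0.45,0.04,-0.024,0,-4],
    [0.45,0.04,-0.024,0,-4],
    [0.45,0.04,-0.024,0,-4],
    [0.45,0.03,-0.02,0,-4],
    [0.45,0.02,-0.015,0,-2],
    [0.45,0,0,0,0],
    [0.45,0,0,0,0]
  ]
}}

```text
t: 21.32
tool_pos: [0.5457, 0.1474, 0.1631]
tool_rot: [-1.969, -2.422, 0.036]
contact_force: [-0.3, 0.6, -1.9]
opening: 0.054
```

```bash
python3 -c "
from h import *
o=st();print(toclamp(o['tool_pos']))"
```

```text
t21.32 pos [0.5457 0.1474 0.1631] tooly 11.79 tilt [-0.03  -0.006] open 0.054 F [-0.33  0.62 -1.85] q [ 0.13 -0.02  1.8  -0.    1.39 -0.07]
[-23.98577197 112.72804091]
```

Call:
{"name": "step_arm", "arguments": {
  "moves": [
    [0.45,0.012,-0.003,0.015,0],
    [0.45,0.012,-0.002,0.015,0],
    [0.45,0,0,0,0],
    [0.45,0,0,0,0]
  ]
}}

```text
t: 21.82
tool_pos: [0.5703, 0.1437, 0.1955]
tool_rot: [-1.966, -2.426, 0.035]
contact_force: [-0.7, -0.2, -2.7]
opening: 0.0538
```

```bash
python3 -c "
from h import *
o=st();print(toclamp(o['tool_pos']))"
```

```text
t21.82 pos [0.5703 0.1437 0.1955] tooly 11.96 tilt [-0.029 -0.005] open 0.0538 F [-0.73 -0.23 -2.72] q [ 0.12  0.01  1.72 -0.    1.44 -0.09]
[ -0.62573607 104.15334926]
```

Call:
{"name": "step_arm", "arguments": {
  "moves": [
    [0.45,0,0,-0.04,0],
    [0.45,0,0,-0.04,0],
    [0.45,0,0,0,0],
    [0.45,0,0,0,0]
  ]
}}

```text
t: 22.32
tool_pos: [0.5711, 0.1444, 0.1168]
tool_rot: [-1.966, -2.429, 0.03]
contact_force: [-0.0, 1.1, -1.3]
opening: 0.0539
```

```bash
cat > view2.py <<'E'
import sys
from fit import *
o=st();print(toclamp(o['tool_pos']))
d=json.load(open("fit.json")); p=d["clamp"]; n=sys.argv[1]
W=[]
for cam,cr,sc in(("side",(195,190,255,280),7),("top",(185,150,265,210),5)):
    im=ctrl.get_image(cam); c=crop(im,cr,sc); of=np.array(cr[:2])-d["off"][cam]
    if len(sys.argv)>2:
        m=[float(v) for v in sys.argv[2:6]] # x y (clamp mm) dyaw deg z(mm)
        w=fromclamp(m[0],m[1]); draw(c,im,[w[0],w[1],p[2]+np.radians(m[2]),m[3]/1000],(-27,27,-20,20,0,70),of,sc,(0,0,255))
        draw(c,im,p,(-35,35,125,149,20,85),of,sc,(255,255,0))
    cv2.imwrite(f"pics/{n}_{cam}.png",c)
E
python3 view2.py a 0 103 0 82
```

```text
t22.32 pos [0.5711 0.1444 0.1168] tooly 12.01 tilt [-0.025 -0.005] open 0.0539 F [-0.01  1.15 -1.32] q [ 0.12  0.08  1.78 -0.    1.3  -0.09]
[  0.26096665 104.68731283]
```

View pics/a_side.png

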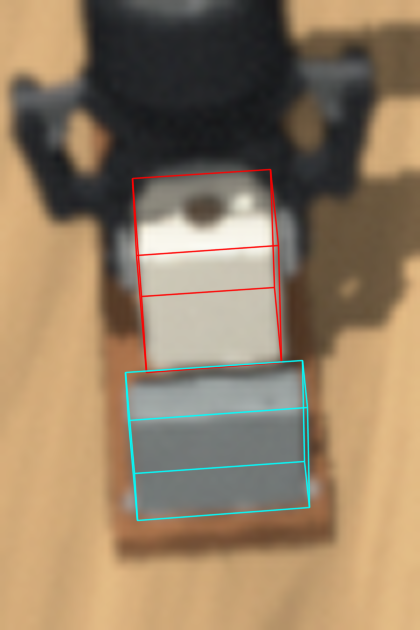

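View pics/a_top.png

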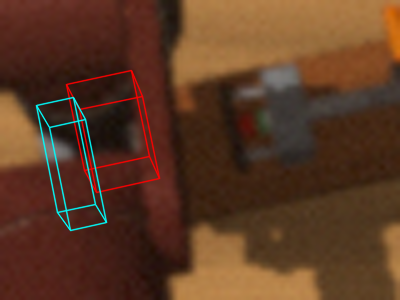

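Call:
{"name": "step_arm", "arguments": {
  "moves": [
    [0.45,0,-0.001,-0.026,-0.4],
    [0.45,0,0,-0.022,0],
    [0.45,0,0,0,0],
    [0.45,0,0,0,0]
  ]
}}

```text
t: 22.92
tool_pos: [0.5764, 0.1441, 0.0765]
tool_rot: [-1.981, -2.429, 0.015]
contact_force: [-0.7, -0.9, -1.2]
opening: 0.0541
```

```bash
python3 view2.py b 0 103 0 32
```

```text
t22.93 pos [0.5764 0.1441 0.0765] tooly 11.6 tilt [-0.011 -0.003] open 0.0541 F [-0.69 -0.89 -1.2 ] q [ 0.12  0.13  1.8  -0.    1.22 -0.08]
[  5.39032331 103.30170908]
```

View pics/b_side.png

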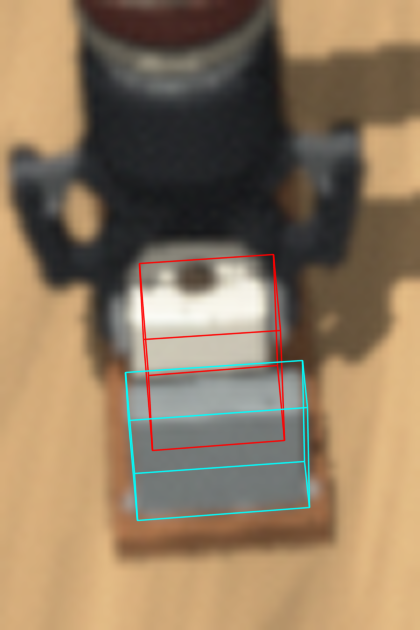

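Call:
{"name": "step_arm", "arguments": {
  "moves": [
    [0.45,-0.003,-0.0005,-0.008,0],
    [0.45,-0.002,-0.0005,-0.006,0],
    [0.45,0,0,0,0],
    [0.45,0,0,0,0]
  ]
}}

```text
t: 23.52
tool_pos: [0.5713, 0.1431, 0.0627]
tool_rot: [-1.982, -2.43, 0.013]
contact_force: [-0.5, 0.5, -2.9]
opening: 0.0538
```

```bash
python3 view2.py c 0 103 0 26
```

```text
t23.52 pos [0.5713 0.1431 0.0627] tooly 11.61 tilt [-0.01  -0.003] open 0.0538 F [-0.47  0.49 -2.88] q [ 0.12  0.14  1.82 -0.    1.19 -0.08]
[  0.26703716 103.33569458]
```

View pics/c_side.png

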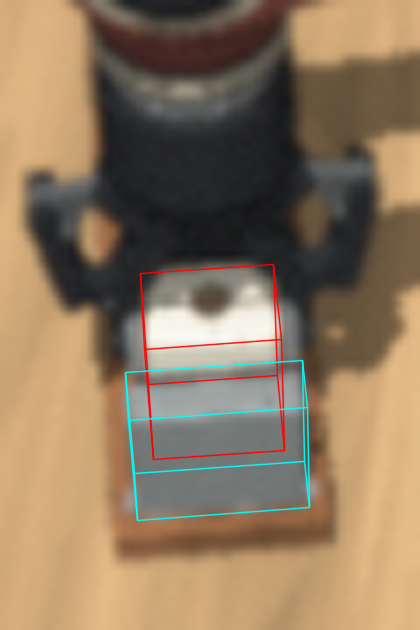

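Call:
{"name": "step_arm", "arguments": {
  "moves": [
    [0.45,0,0,-0.003,0],
    [0.45,0,0,-0.002,0],
    [0.45,0,0,0,0]
  ]
}}

```text
t: 24.0
tool_pos: [0.5716, 0.1431, 0.0575]
tool_rot: [-1.982, -2.43, 0.013]
contact_force: [-0.5, 0.1, -3.3]
opening: 0.0538
```

Call:
{"name": "step_arm", "arguments": {
  "moves": [
    [0.45,0,0,-0.002,0],
    [0.45,0,0,0,0]
  ]
}}

```text
t: 24.25
tool_pos: [0.5716, 0.1431, 0.0554]
tool_rot: [-1.982, -2.43, 0.013]
contact_force: [0.3, -0.2, -2.7]
opening: 0.0542
```

```bash
python3 view2.py d 0 103 0 20
```

```text
t24.25 pos [0.5716 0.1431 0.0554] tooly 11.61 tilt [-0.009 -0.003] open 0.0542 F [ 0.28 -0.2  -2.7 ] q [ 0.12  0.15  1.82 -0.    1.18 -0.08]
[  0.56544643 103.30001922]
```

View pics/d_side.png

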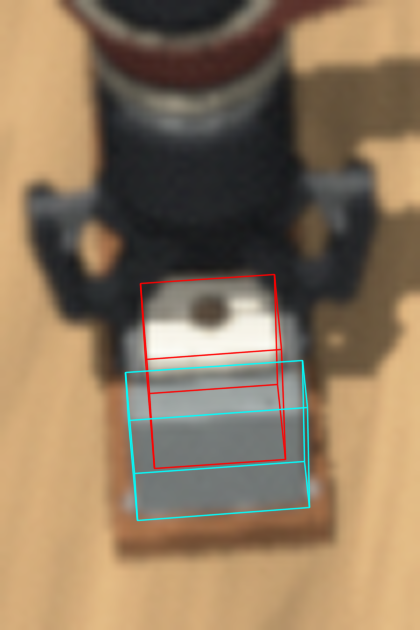

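Call:
{"name": "step_arm", "arguments": {
  "moves": [
    [0.45,0,0,-0.001,0],
    [0.45,0,0,0,0]
  ]
}}

```text
t: 24.6
tool_pos: [0.5721, 0.1432, 0.0552]
tool_rot: [-1.982, -2.431, 0.011]
contact_force: [-0.2, 0.2, -2.6]
opening: 0.0539
```

Call:
{"name": "step_arm", "arguments": {
  "moves": [
    [0.45,0,0,-0.001,0],
    [0.45,0,0,0,0]
  ]
}}

```text
t: 24.85
tool_pos: [0.5724, 0.1433, 0.0551]
tool_rot: [-1.982, -2.431, 0.011]
contact_force: [0.6, -0.2, -1.9]
opening: 0.054
```

Call:
{"name": "step_arm", "arguments": {
  "moves": [
    [0.45,-0.001,0,-0.002,0],
    [0.45,0,0,0,0]
  ]
}}

```text
t: 25.1
tool_pos: [0.5726, 0.1434, 0.0551]
tool_rot: [-1.983, -2.433, 0.008]
contact_force: [-0.2, -0.1, -2.5]
opening: 0.0539
```

Call:
{"name": "step_arm", "arguments": {
  "moves": [
    [0.45,0,0,-0.004,0]
  ]
}}

```text
t: 25.22
tool_pos: [0.5729, 0.1435, 0.0548]
tool_rot: [-1.982, -2.432, 0.011]
contact_force: [-16.9, -2.7, 35.1]
opening: 0.0541
```

Call:
{"name": "step_arm", "arguments": {
  "moves": [
    [0.45,-0.0015,-0.0003,0.0005,0],
    [0.45,0,0,0,0]
  ]
}}

```text
t: 25.48
tool_pos: [0.5716, 0.1433, 0.0554]
tool_rot: [-1.983, -2.433, 0.009]
contact_force: [0.2, 0.1, -2.5]
opening: 0.0539
```

```bash
python3 view2.py e 0 103 0 20
```

```text
t25.48 pos [0.5716 0.1433 0.0554] tooly 11.63 tilt [-0.006 -0.003] open 0.0539 F [ 0.24  0.12 -2.45] q [ 0.12  0.15  1.82 -0.    1.18 -0.08]
[  0.5806526  103.46471296]
```

View pics/e_side.png

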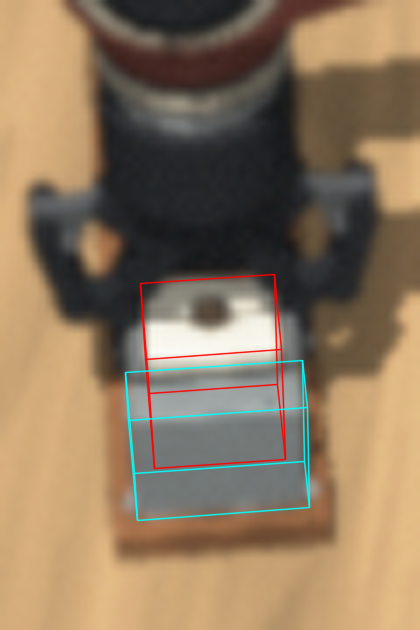

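Call:
{"name": "step_arm", "arguments": {
  "moves": [
    [0.8,0,0,0,0],
    [1,0,0,0,0],
    [1,0,0,0,0],
    [1,0,0,0,0]
  ]
}}

```text
t: 26.08
tool_pos: [0.5719, 0.1432, 0.0549]
tool_rot: [-1.983, -2.432, 0.009]
contact_force: [-0.3, 0.7, -0.2]
opening: 0.0853
```

Call:
{"name": "step_arm", "arguments": {
  "moves": [
    [1,0,0,0.03,0],
    [1,0,0,0.05,0],
    [1,0,0,0.05,0],
    [1,0,0,0.05,0],
    [1,0,0,0,0],
    [1,0,0,0,0]
  ]
}}

```text
t: 26.82
tool_pos: [0.5696, 0.1429, 0.2392]
tool_rot: [-1.982, -2.431, 0.012]
contact_force: [-0.2, 0.3, -0.7]
opening: 0.0856
```

```bash
python3 view2.py f 0 103 0 20
```

```text
t26.82 pos [0.5696 0.1429 0.2392] tooly 11.62 tilt [-0.009 -0.003] open 0.0856 F [-0.23  0.34 -0.69] q [ 0.12 -0.03  1.69 -0.    1.5  -0.08]
[ -1.48214258 103.49085713]
```

View pics/f_side.png

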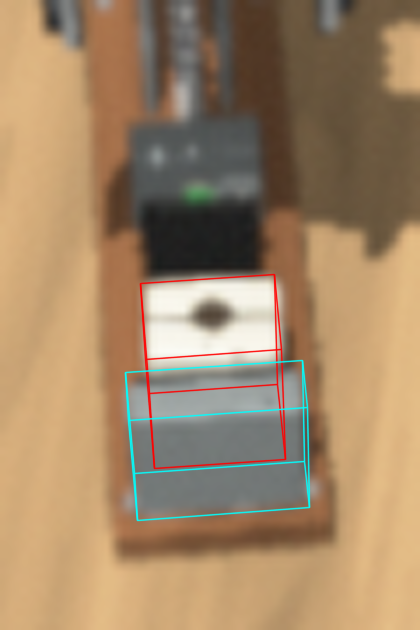

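View pics/f_top.png

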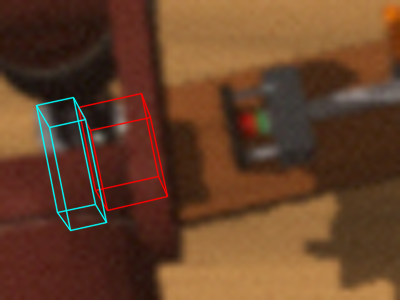

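```bash
python3 -c "
from fit import *
d=json.load(open('fit.json'));im=ctrl.get_image('top')
uv=np.array([231.8,174.5])-d['off']['top'];print(toclamp(onz(im,uv,.077)))
im=ctrl.get_image('side')
for u,v,z in((202,205,.077),(202,272,.033),(200,190,.063),(195,182,.08)):
  uv=np.array([195+u/7-.5,190+v/7-.5])-d['off']['side'];print(toclamp(onz(im,uv,z)))
save(im,'sa.png')
for dd in (0,.24,.48):
  a=.24-dd; print(dd,-100+90*np.sin(a)+5*np.cos(a),110+90*np.cos(a)-5*np.sin(a))
print(fromclamp(0,-40))
"
```

```text
[-2.79394961 29.062039  ]
[-0.20211556 30.43696745]
[ 1.38910699 28.85902575]
[-0.03126501  8.82861545]
[ 2.03273993 19.84001444]
0 -73.75007374729773 196.231904604547
0.24 -95.0 200.0
0.48 -116.53654650418196 198.60893086881836
[0.59988029 0.0026032 ]
```

View pics/sa.png

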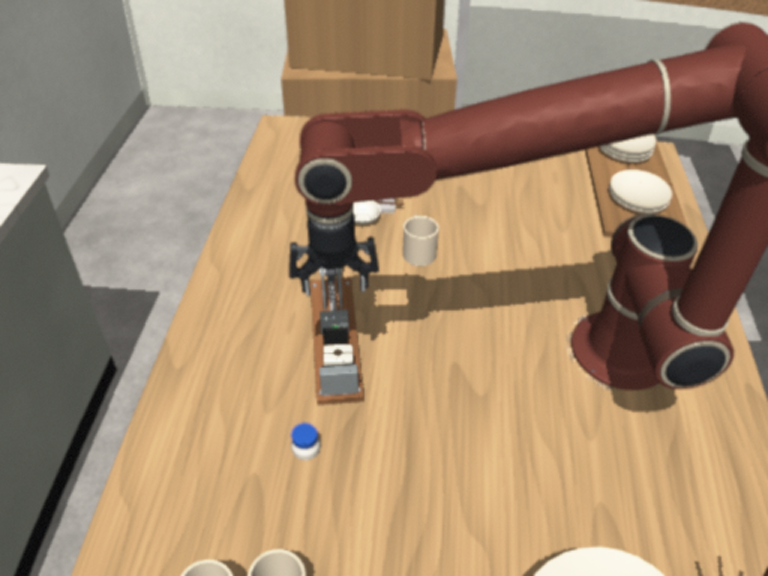

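Call:
{"name": "step_arm", "arguments": {
  "moves": [
    [0,0.008,-0.036,0,0],
    [0,0.008,-0.036,0,0],
    [0,0.008,-0.036,0,0],
    [0,0.007,-0.03,0,0],
    [0,0,0,0,0],
    [0,0,0,0,0],
    [0,0,0,0,0]
  ]
}}

```text
t: 27.9
tool_pos: [0.5968, 0.0031, 0.2284]
tool_rot: [-1.97, -2.423, 0.027]
contact_force: [0.1, -0.1, 0.5]
opening: -0.0002
```

```bash
python3 -c "
from h import *
o=st();print(toclamp(o['tool_pos']));shot('side','sb.png',(180,80,300,280),3)"
```

```text
t27.90 pos [0.5968 0.0031 0.2284] tooly 11.78 tilt [-0.026 -0.001] open -0.0002 F [ 0.14 -0.15  0.54] q [-0.12  0.01  1.67 -0.    1.5  -0.32]
[ -2.91691267 -38.94344158]
```

View pics/sb.png

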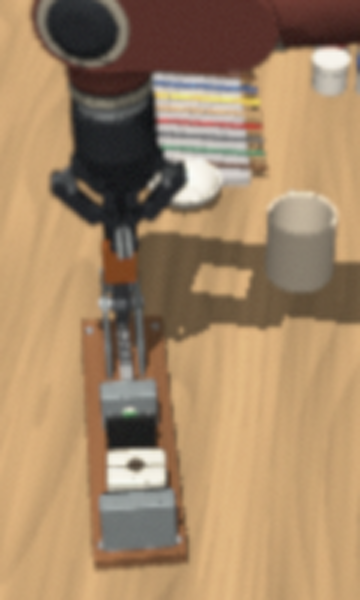

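Call:
{"name": "step_arm", "arguments": {
  "moves": [
    [0,0.003,-0.001,-0.03,0],
    [0,0,0,-0.004,0],
    [0,0,0,0,0]
  ]
}}

```text
t: 28.32
tool_pos: [0.6003, 0.0043, 0.1955]
tool_rot: [-1.967, -2.427, 0.024]
contact_force: [0.2, -0.2, 0.7]
opening: 0.0
```

Call:
{"name": "step_arm", "arguments": {
  "moves": [
    [0,0.003,-0.015,0,0],
    [0,0.002,-0.01,0,0],
    [0,0.002,-0.01,0,0]
  ]
}}

```text
t: 28.7
tool_pos: [0.6087, -0.0313, 0.1993]
tool_rot: [-1.966, -2.43, 0.018]
contact_force: [-1.8, 4.2, 2.6]
opening: -0.0001
```

```bash
python3 -c "
from h import *
o=st();print(toclamp(o['tool_pos']));shot('side','sc.png',(180,80,300,280),3)"
```

```text
t28.70 pos [ 0.6087 -0.0313  0.1993] tooly 12.06 tilt [-0.019  0.001] open -0.0001 F [-1.82  4.15  2.61] q [-0.17  0.05  1.67 -0.    1.44 -0.38]
[  1.8393872  -75.03323487]
```

View pics/sc.png

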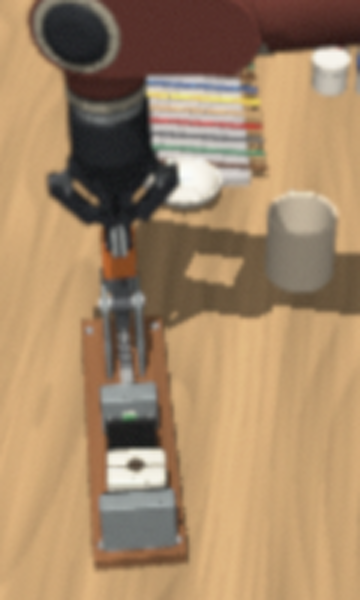

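Call:
{"name": "step_arm", "arguments": {
  "moves": [
    [0,0.002,-0.01,-0.001,0],
    [0,0.002,-0.01,-0.001,0],
    [0,0.001,-0.006,-0.001,0]
  ]
}}

```text
t: 29.12
tool_pos: [0.615, -0.0601, 0.1975]
tool_rot: [-1.969, -2.431, 0.016]
contact_force: [-0.3, 3.9, 2.3]
opening: 0.0003
```

```bash
python3 -c "
from h import *
o=st();print(toclamp(o['tool_pos']));shot('side','sd.png',(180,80,300,280),3)"
```

```text
t29.12 pos [ 0.615  -0.0601  0.1975] tooly 11.99 tilt [-0.017  0.001] open 0.0003 F [-0.31  3.94  2.29] q [-0.22  0.07  1.65 -0.    1.44 -0.43]
[   2.19828396 -104.4582349 ]
```

View pics/sd.png

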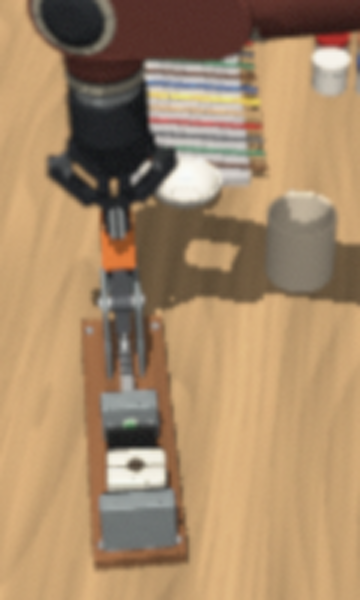

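Call:
{"name": "step_arm", "arguments": {
  "moves": [
    [0,-0.006,0.025,0,0],
    [0,-0.006,0.025,0,0],
    [0,0,0,0,0]
  ]
}}

```text
t: 29.55
tool_pos: [0.6013, -0.0081, 0.1951]
tool_rot: [-1.97, -2.43, 0.021]
contact_force: [-0.2, -0.6, -0.2]
opening: 0.0002
```

```bash
cat > v3.py <<'E'
import sys
from fit import *
o=st();print(toclamp(o['tool_pos']))
shot('side',sys.argv[1]+'.png',(195,150,255,270),5)
E
python3 v3.py p1
```

```text
t29.55 pos [ 0.6013 -0.0081  0.1951] tooly 11.94 tilt [-0.019 -0.002] open 0.0002 F [-0.24 -0.59 -0.21] q [-0.14  0.03  1.69 -0.    1.43 -0.34]
[ -0.79312071 -50.75106331]
```

View pics/p1.png

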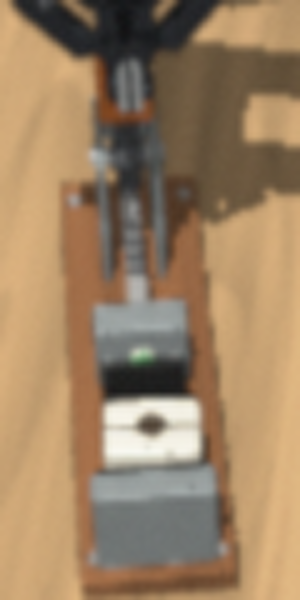

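Call:
{"name": "step_arm", "arguments": {
  "moves": [
    [0,0.003,-0.015,0,0],
    [0,0.003,-0.015,0,0],
    [0,0.003,-0.013,-0.001,0],
    [0,0.001,-0.004,0,0]
  ]
}}

```text
t: 30.1
tool_pos: [0.6119, -0.0588, 0.1943]
tool_rot: [-1.97, -2.427, 0.018]
contact_force: [-0.3, 4.5, -1.6]
opening: 0.0002
```

Call:
{"name": "step_arm", "arguments": {
  "moves": [
    [0,-0.006,0.025,0,0],
    [0,-0.006,0.025,0,0],
    [0,0,0,0,0]
  ]
}}

```text
t: 30.48
tool_pos: [0.5989, -0.0072, 0.193]
tool_rot: [-1.973, -2.426, 0.021]
contact_force: [0.8, -0.2, 0.4]
opening: 0.0001
```

```bash
python3 v3.py p2
```

```text
t30.48 pos [ 0.5989 -0.0072  0.193 ] tooly 11.75 tilt [-0.02  -0.001] open 0.0001 F [ 0.76 -0.24  0.39] q [-0.13  0.03  1.7  -0.    1.43 -0.34]
[ -2.96319861 -49.38372639]
```

View pics/p2.png

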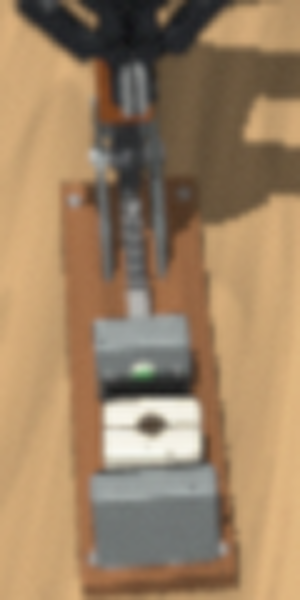

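```bash
python3 -c "
from fit import *
d=json.load(open('fit.json'));im=ctrl.get_image('side')
for v in (287,302,318):
  uv=np.array([195+140/5-.5,150+v/5-.5])-d['off']['side'];print(v,toclamp(onz(im,uv,.08)))
uv=np.array([195+145/5-.5,150+365/5-.5])-d['off']['side'];print(toclamp(onz(im,uv,.077)))
print([proj(im,[[*fromclamp(0,84.),z]]) for z in (.09,.077)])
"
```

```text
287 [ -0.305702   -15.22582616]
302 [ 0.3708139  -2.83570626]
318 [ 1.08440813 10.20907954]
[ 0.20770496 45.09762979]
[array([[224.77779038, 229.56074628]]), array([[224.94708868, 232.57019355]])]
```

Call:
{"name": "step_arm", "arguments": {
  "moves": [
    [0,0.004,-0.015,0,0],
    [0,0.004,-0.015,0,0],
    [0,0.003,-0.013,0,0],
    [0,0.001,-0.005,0,0]
  ]
}}

```text
t: 31.08
tool_pos: [0.6118, -0.0594, 0.193]
tool_rot: [-1.974, -2.421, 0.018]
contact_force: [0.6, 5.2, -2.1]
opening: 0.0
```

Call:
{"name": "step_arm", "arguments": {
  "moves": [
    [0,-0.005,0.025,0,0],
    [0,-0.005,0.025,0.002,0],
    [0,0,0,0,0]
  ]
}}

```text
t: 31.45
tool_pos: [0.6011, -0.008, 0.1945]
tool_rot: [-1.978, -2.42, 0.021]
contact_force: [-0.1, 0.3, 0.5]
opening: -0.0002
```

```bash
python3 v3.py p3
```

```text
t31.45 pos [ 0.6011 -0.008   0.1945] tooly 11.5 tilt [-0.021 -0.   ] open -0.0002 F [-0.08  0.32  0.45] q [-0.14  0.04  1.69 -0.    1.43 -0.34]
[ -0.89642363 -50.60499923]
```

View pics/p3.png

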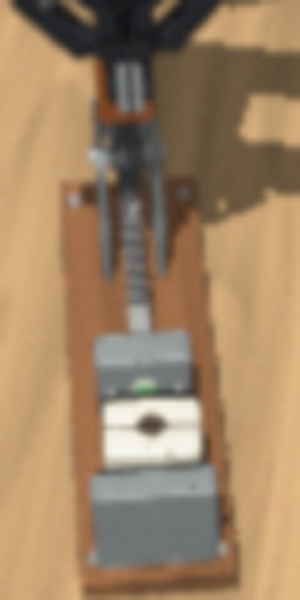

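```bash
python3 -c "
from fit import *
shot('top','tp3.png',(180,140,270,210),8)"
```

```text
(no output)
```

View pics/tp3.png

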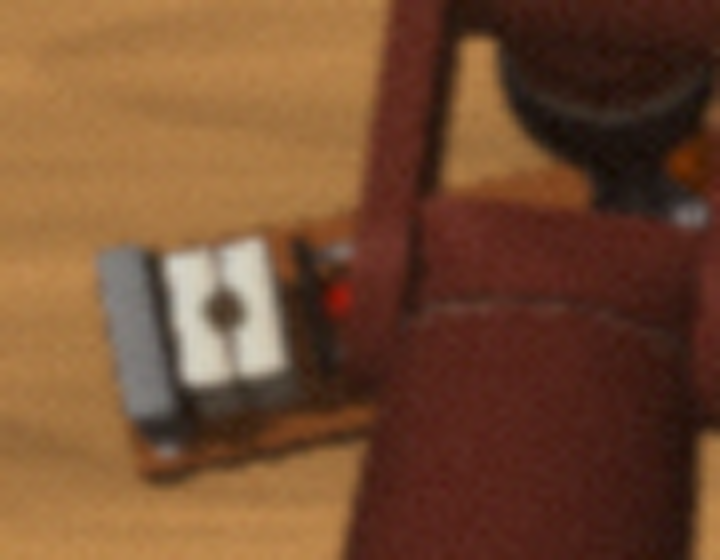

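Call:
{"name": "step_arm", "arguments": {
  "moves": [
    [0,0.003,-0.015,0,0],
    [0,0.003,-0.015,0,0],
    [0,0.002,-0.01,0,0]
  ]
}}

```text
t: 31.92
tool_pos: [0.6102, -0.0509, 0.1954]
tool_rot: [-1.979, -2.419, 0.017]
contact_force: [0.4, 4.5, -0.3]
opening: 0.0
```

```bash
cat > v4.py <<'E'
import sys
from fit import *
o=st();print(toclamp(o['tool_pos']))
shot('top',sys.argv[1]+'t.png',(190,150,260,205),8)
shot('side',sys.argv[1]+'s.png',(200,190,250,270),8)
E
python3 v4.py p4
```

```text
t31.93 pos [ 0.6102 -0.0509  0.1954] tooly 11.43 tilt [-0.02   0.002] open 0.0 F [ 0.44  4.55 -0.34] q [-0.2   0.06  1.67 -0.    1.44 -0.4 ]
[ -0.60204887 -94.54312331]
```

View pics/p4t.png

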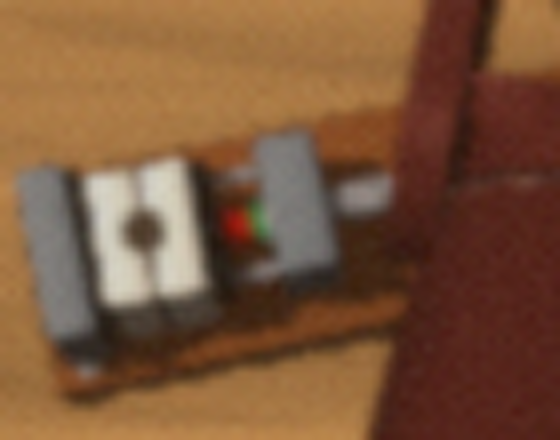

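View pics/p4s.png

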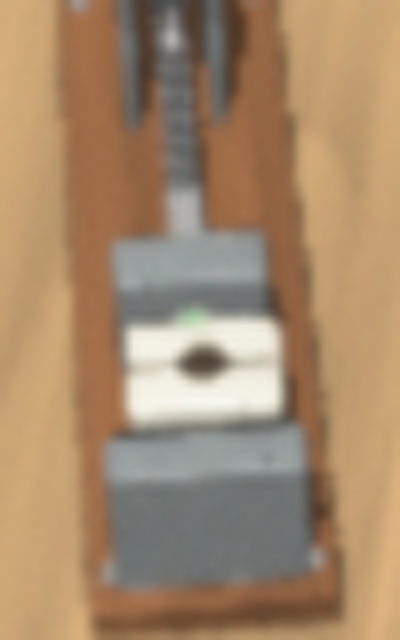

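```bash
python3 -c "
from fit import *
d=json.load(open('fit.json'));im=ctrl.get_image('top')
f=lambda u,v,z:toclamp(onz(im,np.array([190+u/8-.5,150+v/8-.5])-d['off']['top'],z)).round(1)
print('jaw front',f(255,142,.08),f(282,282,.08),'jaw back',f(307,132,.08),f(338,270,.08))
print('fixed back',f(20,172,.085),f(53,342,.085),'mould back',f(183,158,.09),f(212,292,.09),'mould front',f(85,180,.09),f(105,305,.09))
im=ctrl.get_image('side')
f=lambda u,v,z:toclamp(onz(im,np.array([200+u/8-.5,190+v/8-.5])-d['off']['side'],z)).round(1)
print('jaw back',f(113,240,.08),f(262,233,.08),'front',f(115,290,.08),f(262,285,.08),'mould back',f(125,322,.09),f(278,318,.09),'fixed fr',f(110,437,.085),f(300,430,.085),'fixed back',f(105,478,.085),f(306,468,.085))
"
```

```text
jaw front [26.5 56.2] [-30.7  57.3] jaw back [26.  35.4] [-30.7  35. ]
fixed back [ 33.6 148.5] [-35.6 149. ] mould back [23.9 84.7] [-30.7  84.4] mould front [ 23.7 123.9] [-26.7 126. ]
jaw back [28.3 33.4] [-26.1  35. ] front [28.6 57.8] [-24.3  60.3] mould back [25.5 82.2] [-28.5  85.4] fixed fr [ 33.1 130.1] [-32.5 133. ] fixed back [ 35.6 148. ] [-33.2 150. ]
```

Call:
{"name": "step_arm", "arguments": {
  "moves": [
    [0,0.001,-0.005,0,0],
    [0,0.001,-0.004,0,0]
  ]
}}

```text
t: 32.38
tool_pos: [0.6118, -0.0585, 0.1946]
tool_rot: [-1.976, -2.419, 0.017]
contact_force: [-0.2, 4.4, -0.1]
opening: -0.0
```

```bash
python3 v4.py p5
```

```text
t32.38 pos [ 0.6118 -0.0585  0.1946] tooly 11.52 tilt [-0.021  0.003] open -0.0 F [-0.2   4.39 -0.08] q [-0.22  0.07  1.66 -0.    1.44 -0.42]
[  -0.60820884 -102.22192412]
```

View pics/p5t.png

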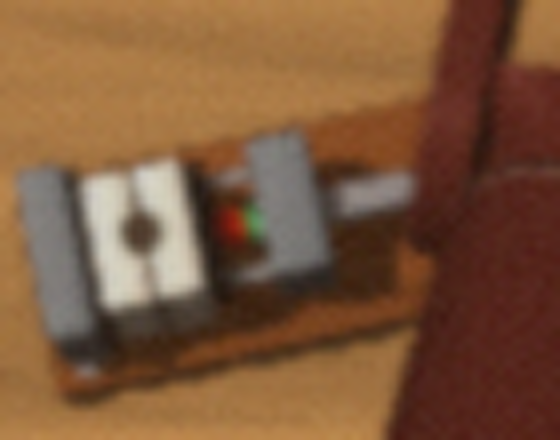

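View pics/p5s.png

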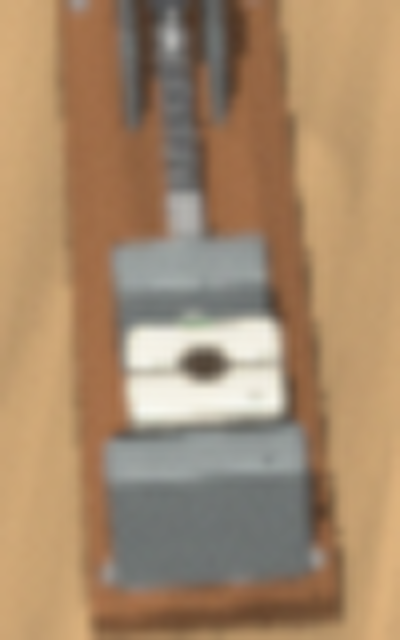

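Call:
{"name": "step_arm", "arguments": {
  "moves": [
    [0,-0.005,0.025,0,0],
    [0,-0.005,0.025,0,0],
    [0,0,0,0,0]
  ]
}}

```text
t: 32.85
tool_pos: [0.6014, -0.0107, 0.1942]
tool_rot: [-1.981, -2.42, 0.026]
contact_force: [0.7, -0.3, 0.3]
opening: 0.0001
```

Call:
{"name": "step_arm", "arguments": {
  "moves": [
    [0,0.003,-0.015,0,0],
    [0,0.002,-0.01,0,0]
  ]
}}

```text
t: 33.1
tool_pos: [0.6071, -0.0371, 0.1955]
tool_rot: [-1.981, -2.421, 0.024]
contact_force: [-2.0, 4.8, 4.7]
opening: 0.0
```

```bash
python3 v4.py p6
```

```text
t33.10 pos [ 0.6071 -0.0371  0.1955] tooly 11.43 tilt [-0.02  -0.003] open 0.0 F [-1.98  4.8   4.68] q [-0.18  0.05  1.68 -0.01  1.43 -0.38]
[ -0.91453392 -80.36480776]
```

View pics/p6t.png

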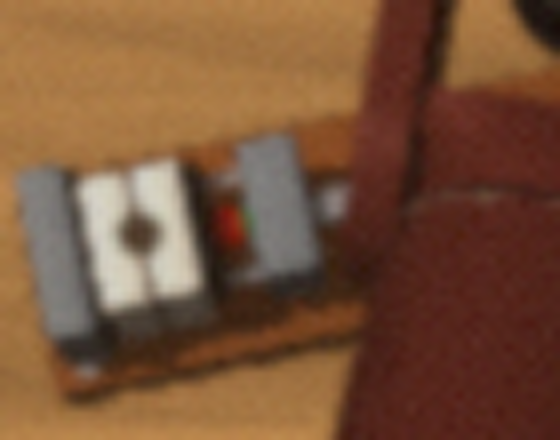

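```bash
python3 -c "
from fit import *
d=json.load(open('fit.json'));im=ctrl.get_image('top')
cv2.imwrite('pics/q6t.png',crop(im,(205,160,240,192),20))
f=lambda u,v,z:toclamp(onz(im,np.array([190+u/8-.5,150+v/8-.5])-d['off']['top'],z)).round(1)
print('jaw front',f(238,147,.08),f(268,287,.08),'jaw back',f(295,135,.08),f(324,270,.08), 'mould',f(180,158,.09),f(209,292,.09),f(80,182,.09),f(103,307,.09))
K=fromclamp
for p in (0,3.5,6,8.5):
  jf=57+p # jaw front y
  print(p,[((proj(im,[[*K(0,y),.063]])[0]+d['off']['top']-[205,160]+.5)*20).round() for y in (jf,jf+max(3.5-p,0),jf+max(8.5-p,0),77)], 'occl',((proj(im,[[*K(0,jf),.08]])[0]+d['off']['top']-[205,160]+.5)*20).round())
"
```

```text
jaw front [26.  63.2] [-31.4  63. ] jaw back [25.8 40.3] [-29.6  40.3] mould [24.2 85.9] [-30.4  85.5] [ 23.3 125.9] [-27.3 126.9]
0 [array([374., 339.]), array([353., 344.]), array([322., 351.]), array([251., 366.])] occl [367. 317.]
3.5 [array([353., 344.]), array([353., 344.]), array([322., 351.]), array([251., 366.])] occl [345. 322.]
6 [array([337., 347.]), array([337., 347.]), array([322., 351.]), array([251., 366.])] occl [329. 325.]
8.5 [array([322., 351.]), array([322., 351.]), array([322., 351.]), array([251., 366.])] occl [314. 328.]
```

View pics/q6t.png

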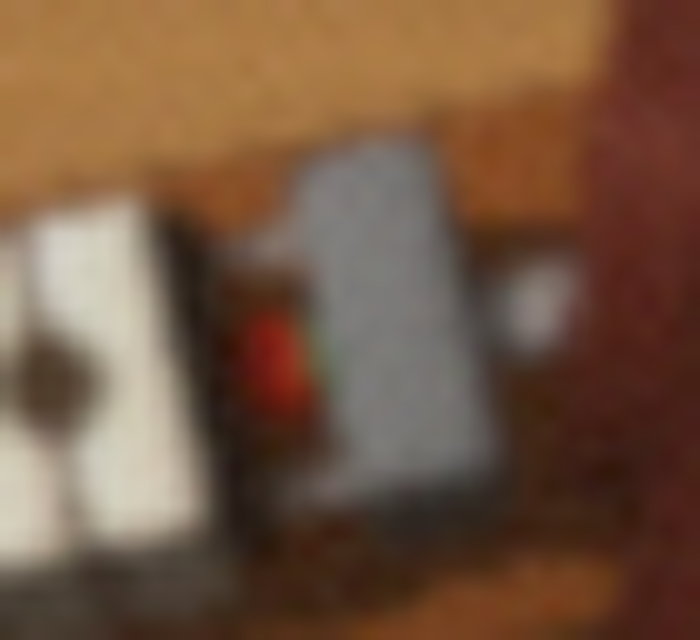

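View pics/p6s.png

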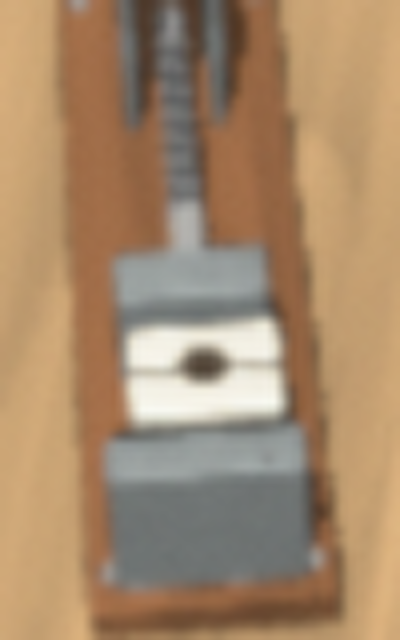

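```bash
python3 -c "
from fit import *
for i in range(4):
  o=ctrl.get_obs(); print(round(o['t'],3),toclamp(o['tool_pos']).round(2),np.round(o['contact_force'],1),np.round(o['dq'][:3],3)); im=ctrl.get_image('top')
cv2.imwrite('pics/q7t.png',crop(im,(205,160,240,192),20))
im=ctrl.get_image('side');cv2.imwrite('pics/q7s.png',crop(im,(195,150,255,250),6))
st()
"
```

```text
33.25 [ -0.91 -80.42] [-1.1  3.5  2.5] [ 0.014 -0.001  0.008]
33.3 [ -0.92 -80.  ] [1.1 4.3 2.9] [ 0.013 -0.003  0.008]
33.35 [ -0.97 -79.65] [-0.5  3.5  3.2] [0.011 0.002 0.005]
33.4 [ -1.01 -79.38] [0.  3.6 2.5] [0.007 0.    0.005]
t33.50 pos [ 0.6067 -0.0359  0.1947] tooly 11.48 tilt [-0.021 -0.004] open 0.0005 F [-0.67  3.92  3.43] q [-0.18  0.05  1.68 -0.01  1.43 -0.38]
```

View pics/q7t.png

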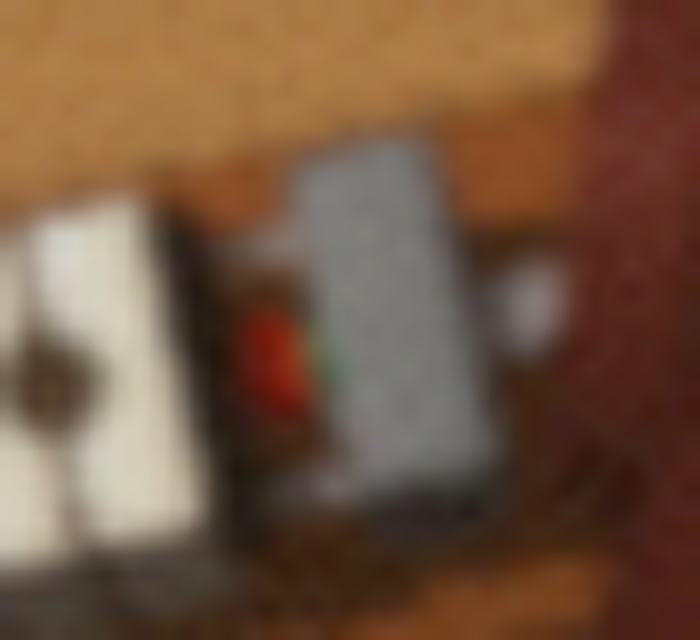

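View pics/q7s.png

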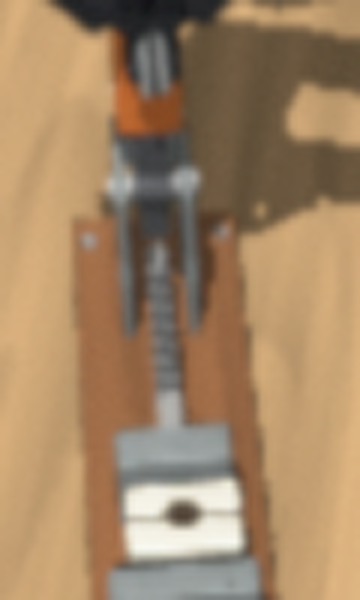

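Call:
{"name": "step_arm", "arguments": {
  "moves": [
    [0,0.0004,-0.002,0,0]
  ]
}}

```text
t: 33.62
tool_pos: [0.607, -0.0374, 0.1948]
tool_rot: [-1.978, -2.422, 0.025]
contact_force: [0.0, 4.5, 3.9]
opening: 0.0002
```

```bash
cat > w.py <<'E'
import sys
from fit import *
for i in range(6):
  o=ctrl.get_obs(); print(round(o['t'],3),toclamp(o['tool_pos']).round(2),np.round(o['contact_force'],1),np.round(o['dq'][:3],3)); im=ctrl.get_image('top')
cv2.imwrite('pics/%s.png'%sys.argv[1],crop(im,(205,160,240,192),20))
E
python3 w.py q8t
```

```text
33.625 [ -1.01 -80.58] [0.  4.5 3.9] [-0.025  0.008 -0.01 ]
33.675 [ -1.01 -80.88] [-1.3  4.4  3.1] [0.002 0.    0.001]
33.725 [ -1.01 -80.86] [-0.2  4.4  4.4] [ 0.    -0.     0.002]
33.775 [ -0.98 -80.9 ] [-1.   5.3  3.3] [0.001 0.    0.002]
33.825 [ -1.   -80.91] [-1.   4.7  3.1] [-0.    -0.001  0.   ]
33.875 [ -1.02 -80.94] [-0.4  5.1  3.7] [-0.001  0.001  0.   ]
```

View pics/q8t.png

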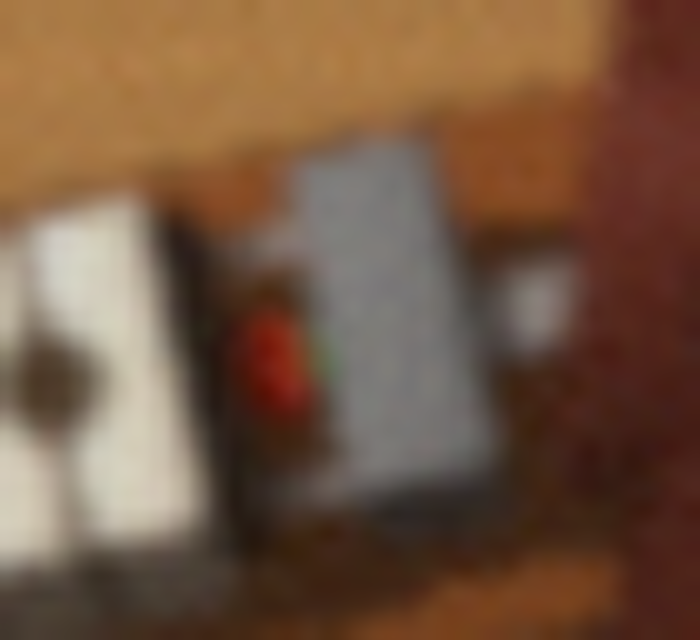

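```bash
python3 -c "
from fit import *
ims=[ctrl.get_image('top')['color'].astype(float) for _ in range(6)]
a=np.mean(ims,0)
np.save('a.npy',a)
# rows 176..179 = stem
for r in (174,175,176,177,178,179,180):
  print(r,[tuple(int(v) for v in a[r,c]) for c in range(214,226)])
cv2.imwrite('pics/avg.png',cv2.resize(a[160:192,205:240,::-1].astype(np.uint8),None,fx=20,fy=20,interpolation=cv2.INTER_NEAREST))
o=ctrl.get_obs();print(o['t'],toclamp(o['tool_pos']),o['contact_force'])
"
```

```text
174 [(44, 34, 25), (52, 35, 25), (67, 43, 26), (74, 44, 26), (78, 47, 28), (81, 55, 39), (98, 86, 77), (122, 119, 116), (126, 124, 122), (125, 124, 122), (124, 122, 120), (121, 118, 116)]
175 [(46, 35, 27), (46, 31, 20), (60, 34, 20), (78, 38, 20), (89, 39, 21), (86, 50, 32), (91, 83, 70), (115, 114, 110), (125, 123, 121), (125, 122, 121), (123, 121, 119), (121, 118, 117)]
176 [(50, 40, 32), (43, 30, 21), (57, 29, 18), (91, 29, 16), (120, 31, 16), (119, 53, 31), (101, 87, 67), (114, 115, 106), (124, 123, 119), (124, 122, 120), (122, 120, 118), (121, 118, 116)]
177 [(62, 52, 42), (42, 28, 20), (59, 25, 16), (88, 24, 15), (121, 30, 17), (134, 52, 29), (111, 86, 60), (106, 111, 96), (120, 121, 116), (122, 122, 118), (122, 120, 117), (120, 118, 117)]
178 [(75, 65, 56), (43, 28, 22), (57, 26, 20), (85, 25, 16), (118, 30, 17), (133, 45, 25), (111, 76, 48), (98, 102, 85), (116, 118, 112), (123, 122, 119), (122, 121, 118), (121, 118, 117)]
179 [(87, 77, 66), (45, 33, 24), (53, 27, 20), (74, 24, 14), (103, 25, 16), (120, 32, 17), (107, 54, 36), (96, 88, 76), (119, 119, 113), (126, 124, 121), (124, 122, 119), (123, 120, 116)]
180 [(101, 90, 78), (48, 38, 30), (46, 27, 19), (62, 25, 16), (80, 25, 12), (92, 29, 17), (86, 43, 31), (92, 80, 73), (119, 116, 112), (126, 124, 122), (123, 121, 119), (122, 119, 118)]
34.225 [ -1.01028534 -81.06108007] [-0.06993634  4.93560005  4.47690934]
```

View pics/avg.png

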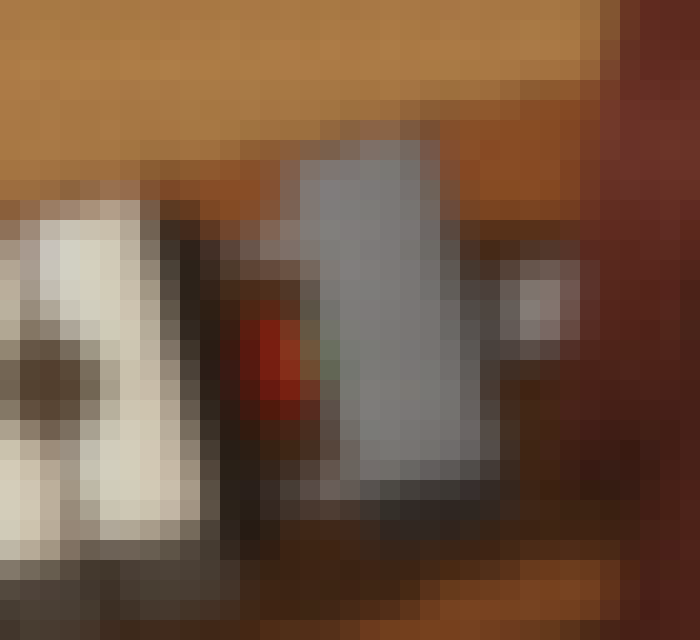

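```bash
python3 -c "
from fit import *
print(ctrl.finish_job()); o=ctrl.get_obs();print(o['t'],toclamp(o['tool_pos']),o['contact_force'])"
```

```text
the job is handed in; nothing more can be done
None
the job is handed in; nothing more can be done
```

The mould is standing on the bed, lightly clamped against the fixed jaw. I handed the job in at about 34 s while still holding the trigger squeezed.

**What I did:** I gripped the mould at 30 N, set it upright on the bed with its seam along the jaw faces, and let go. I then pushed the trigger from its front with the closed fingers: four strokes to bring the pad into contact, then a fifth part-stroke to set the pressure. The mug, paint pot and dish were not touched.

**Last checks:**
- **Pressure:** I put the pad's push-in at about 6 mm (roughly 5 to 7), so about 6 N. I got this from where the jaw's front edge stands and from the strip of stem still showing. In the top view a thin green sliver shows between the red and the jaw, and no white.
- **Limits of that reading:** the green strip is less than one pixel wide and partly hidden by the jaw. The side view cannot confirm it, because the mould hides the stem there.
- **Hold:** the arm stayed steady with about 5 N along the push. After I added a 2 mm push to stop an early slip back, it moved only about 0.2 mm over the last 0.5 s.
- **Centring:** the mould is about 2 mm off centre sideways by the top view, and about 1.5 mm by the side view.

**What went less smoothly:**
- **Tool tilt:** early fast moves tilted the tool by up to about 4.5 degrees. Levelling it took around 10 s before I gripped the mould.
- **Set-down:** the force reading at the wrist briefly reached about 35 N upward as the mould touched the bed. I saw no damage in the pictures.

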